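# Counterpoise a sample jar on the two-pan balance

### The job

Counterpoise the jar that stands on the left pan of the two-pan balance: put both slotted weights, one on top of the other, onto the right pan, each slid fully home round the upright stem, then shift the rider along the front bar until the beam floats level and comes to rest. Treat the balance as the delicate instrument it is: set the weights down gently, and nudge the rider with light fingertip pushes without gripping it or bearing down on the bar. Leave the jar on its pan and do not disturb the other things on the bench.

Things in the scene. Friction and masses are not known exactly. Their poses are not given: they have to be found in the camera images.
- pan_balance: fixed grey two-pan balance, stand 165 x 300 mm; origin on the bench below the beam's pivot (80 mm up); +x away from the robot, +y to the jar's pan. Beam level: pan centres at y = +120 (jar) and -120 mm, pans flat discs 110 mm across, tops 116 mm up. Upright index plate with pointer between the pans: to 168 mm high, y within 37 mm, x 18 to 33 mm
- beam_frame: the swinging beam with all it carries: both pans, stem, front bar, rider; origin on the pivot, axes as the balance's when level. Pans stay horizontal as it swings (parallel linkage), so it does not matter where on a pan a load stands
- front_bar (a point): middle of the top edge of the graduated front bar, 115 mm nearer the robot than the pans' line and 86 mm above the bench when level; the bar is 7 mm thick and runs 100 mm either way along the balance's y
- beam (a joint): tilt, rad: 0 level, negative = jar's pan low, positive = right pan low; stops at +-0.08 (pans 9.6 mm from level). Starts on the jar's stop. With both weights on, 1 mm of rider travel (1 g) shifts the settled tilt by 0.0067 rad, so it leaves the stops only within 12 mm of balance. Pushing the rider tips or holds the beam: read it untouched, after about 2 s (damped). Readings scatter by about 0.008: average them
- rider (a joint): travel of the rider along the front bar, m: 0 at the jar's end (y = +75 mm on the balance) to 0.15 (y = -75 mm); it grows as the rider moves to the balance's -y and loads the right side. Slides with a steady drag of about 2.5 N, stays where it is left. Starts between 0 and 0.02; with both weights on, balance lies somewhere from 0.035 to 0.125, depending on the jar
- rider_knob (a point): centre of the rider's upright round knob, 12 mm across and 36 mm high, which stands on the rider's block (26 x 26 mm, 24 mm high, its top 18 mm below this point); the bar's top is 24 mm below this point. Free space above and around the knob; two open fingers may straddle it along the bar
- stem_foot (a point): foot of the upright round stem at the centre of the right pan, on the pan's top surface; the stem is 8 mm across and 42 mm high. It rises and sinks with the pan
- left_pan_top (a point): centre of the left pan's top surface
- weight_large_center (a point): centre (half-way up) of the larger slotted weight: a bare steel disc 46 mm across, 18 mm high, 200 g, lying flat on the bench. An 11 mm wide slot with a flared mouth runs from its rim to just past its centre and opens to this frame's +x; when the stem touches the end of the slot the weight is centred on the stem to 0.2 mm.
- weight_small_center (a point): centre of the smaller slotted weight: a bare steel disc 38 mm across, 14 mm high, 100 g, with the same 11 mm slot opening to this frame's +x; lies flat on the bench. The two weights may go on in either order
- jar_center (a point): centre of the white screw-lid jar on the left pan, 70 mm across, 80 mm high, about 340 to 420 g (not known more closely)
- bottle_center (a point): centre of a standing white bottle with a blue cap, 66 mm across, 130 mm high, a bystander
- short_jar_center (a point): centre of a short white screw-lid jar, 70 mm across, 66 mm high, a bystander near the bench's front edge
Things that resemble listed ones, but are neither listed nor needed, are in the scene too. What is shaped like the part that bears weight_large_center but purple is not meant. Leave any red look-alike of the part that bears jar_center alone.

How it is judged (in metres and radians):
On the way, in this order (a step that is already met when the one before it is completed fails the run):
1. one slotted weight seated round the stem and released (((horizontal distance between weight_large_center and stem_foot below 0.004 m and z of weight_large_center in the frame of stem_foot between 0.004 and 0.03 m and angle between weight_large_center's own z axis and vertical below 0.06 rad and contact force between the fingers and anything else below 0.05 N) or (horizontal distance between weight_small_center and stem_foot below 0.004 m and z of weight_small_center in the frame of stem_foot between 0.004 and 0.03 m and angle between weight_small_center's own z axis and vertical below 0.06 rad and contact force between the fingers and anything else below 0.05 N))), for 0.2 s.
2. both slotted weights seated round the stem and released (horizontal distance between each of weight_large_center, weight_small_center and stem_foot below 0.004 m and z of weight_large_center in the frame of stem_foot between 0.004 and 0.03 m and angle between each of weight_large_center, weight_small_center's own z axis and vertical below 0.06 rad and contact force between each of the fingers, the fingers and anything else below 0.05 N and z of weight_small_center in the frame of stem_foot between 0.004 and 0.03 m), for 0.2 s.
At the end, for the whole second after the job is handed in: The beam floats at rest within 0.015 rad of level (so well off its stops at 0.08) with nothing touching it; both slotted weights lie flat, stacked on the right pan, their centres within 4 mm of the stem's axis; the jar stands upright on the left pan within 30 mm of its centre (all of step 2 and value of joint beam between -0.015 and 0.015 rad and velocity of joint beam between -0.03 and 0.03 rad/s and horizontal distance between jar_center and left_pan_top below 0.03 m and angle between jar_center's own z axis and vertical below 0.1 rad and z of jar_center in the frame of left_pan_top between 0.034 and 0.046 m).
It fails at once if fingers press on the beam, its pans, bar or rider with more than 8 N (contact force between the fingers and beam_frame above 8 N).
It fails at once if everything that lies and presses on the beam and its pans adds up to more than 20 N (jar and weights alone: 7 N) (contact force between anything else and beam_frame above 20 N).
It fails at once if the bottle or the short jar is moved by more than 30 mm or tipped (distance of any of bottle_center, short_jar_center from where it was at the start of the episode above 0.03 m or angle between any of bottle_center, short_jar_center's own z axis and vertical above 0.3 rad).
It fails at once if the jar is moved off the left pan or tipped (not (horizontal distance between jar_center and left_pan_top below 0.03 m and angle between jar_center's own z axis and vertical below 0.1 rad and z of jar_center in the frame of left_pan_top between 0.034 and 0.046 m)).
It also fails if it takes over 72 s, if anything falls off the work surface, if the arm or the gripper's body presses on something with over 40 N, if the wrist force passes 120 N, or if a joint passes its speed limit or range.

### The arm

A 6-joint arm with a two-finger parallel gripper is mounted at the origin on a cart in front of the work surface, level with it; the furniture and walls round the work are solid. World frame = base frame: x ahead of the robot, y to its left, z up, the work surface at z = 0. Lengths are in m, angles in degrees, forces in N, time in s.
With the tool pointing down it reaches from about 0.275 to 0.85 m from the base axis. Payload 19 kg.
Tool frame: the origin (TCP) lies on the centre line of the jaws, within the pads' length; the fingertips stand 11 mm ahead of it and the grasp point (between the pads) lies 8 mm behind it; z points along the fingers, x is the direction in which the jaws open and shut, and the axes are right-handed (so a half turn about z gives the same grasp; the last joint's range is limited). The gripper opens to 85 mm and grips with 20 to 120 N. Pads are 22 mm wide; open, the fingers measure 114 mm over their backs; the gripper's body (76 mm by 85 mm) begins 54 mm behind the grasp point. The pads swing forward as they close: fully open they stand 13 mm farther back than shut.
Start: joints at [-81.532, 8.623, 82.357, -0, 89.026, -7.678], TCP at [0.16, -0.552, 0.242] pointing down, gripper open.
Joint ranges: [-160.23, 160.23], [-39.13, 120.54], [6.94, 153.29], [-79.49, 259.48], [9.18, 160.14], [-161.06, 161.06]. Speed limits (degrees/s): [108.29, 108.29, 127.2, 172.46, 172.46, 172.46].

### API

Orientations are given as [roll, pitch, yaw] about the fixed x, y, z axes, in that order (R = Rz(yaw) Ry(pitch) Rx(roll)).
In Python, from workcell import status, eyes, workorder, finder gives the robot as it stands.
- The arm moves only by the tool servo_tool, never from a script. Its argument "plan" is a list of rows, each a list of 6 numbers: the shift along the tool's x, y, z in m, then the turn, a rotation vector about the tool's x, y, z in degrees. In form: [[dx, dy, dz, wx, wy, wz], ...]. A call has 1 to 8 rows; each row shifts and turns the commanded pose from where the row before left it, along the tool's axes as they then stand; what a row does not reach is not made up. A row lasts 1/8 s, in which the tool goes at most 62.5 mm and 10.7 degrees, less where a joint would pass 70% of its speed; a pose out of reach is approached as far as the arm can. A call with a gripper value outside its range is refused whole. "claw" is the opening in per cent of the stroke, from 0 (shut) to 100 (fully open), set as the call begins (left out, the last holds). The fingers move at their own pace and stop on an object; the grip force is fixed at half the most. Time passes only in rows, so rows that do not move let the fingers close. It gives the time, the measured TCP pose, the force and the opening at its end, in the units of the state.
- status.get_state(): the state, without advancing time (a new reading comes with each control period).
- eyes.camera(name): name is "scene" or "top" or "wrist"; returns the picture (384x512x3 uint8, blue, green, red); there is no depth.
- eyes.camera_params(name): a dict with "fx", "fy", "cx", "cy" (pixels), "R" (3x3) and "t" (3): a world point X has camera coordinates R X + t. Camera axes: x right, y down, z forward; pixel columns grow to the right and rows downward; lengths in m; the calibration is good to about 2 mm. A picture is of the moment at which its call begins: read the wrist's pose just before it. camera_params takes no time and is no camera call; for the wrist camera it gives the pose at the moment of the call.
- workorder.hand_in(): hands the job in, once; it reports no verdict.
Trained networks look in the newest picture that a camera, given by its name, has taken for a name from the list of things; names that differ only in an ending like _2 or _b are one class to them, and where a whole thing is asked for, a point or a joint stands for the part that bears it (a point fixed in the world has none). Each returns a list of dicts, best first, with "score" (0 to 1); they miss things now and then, are a little off and sometimes report something else, mostly with a low value. They report only what shows in the picture. A call takes as long as a camera call. They do not tell look-alikes from the thing itself.
- finder.recognise(name, camera): "location" ([x, y, z] in m, in the coordinates of the camera as it stood for that picture, good to about 4 mm: the middle of the surface that is visible of it).
The state is a dict: "t": time; "joint_positions": joint angles; "qd": joint speeds; "effort": joint torques, N m; "eef_pos": TCP position; "eef_rot": TCP orientation; "wrist_force": force on the tool from outside, world axes, zero at the start; "ft_torque": the same for the moment, N m; "opening": finger opening in m.
Only numpy, scipy, OpenCV 4.12 (cv2) and the standard library are available. Lean on these libraries where they do the work, as an engineer would, in place of code of your own. Each camera call takes 0.05 s, during which the arm holds its last target.

## Working session

There is one attempt and no reset: what is moved stays moved. The work goes in short steps, Python scripts to look and compute and a tool call to move; the robot and the scene stay as the last step left them, time stands still between calls to the robot, and variables do not carry over. Pictures are saved under pics/ and viewed, and the job is handed in when it is done.

Besides the shell and the picture viewer there is one more tool, called as name(argument=value, ...) on one line, values as JSON. servo_tool: Moves the arm, as the interface text tells. Its arguments: {"type":"object","properties":{"plan":{"type":"array"},"claw":{"type":"number"}},"required":["plan"]}

```bash
ls; mkdir -p pics
cat > h.py <<'E'
import numpy as np, cv2
from workcell import status, eyes, workorder, finder
def cam(n,f=None):
    p=eyes.camera_params(n); im=eyes.camera(n)
    if f: cv2.imwrite('pics/'+f,im)
    return im,p
def toworld(p,x): return np.array(p['R']).T@(np.array(x)-np.array(p['t']))
def proj(p,X):
    c=np.array(p['R'])@np.array(X)+np.array(p['t']); return [p['fx']*c[0]/c[2]+p['cx'],p['fy']*c[1]/c[2]+p['cy']]
def ray_z(p,u,v,z):
    R=np.array(p['R']);t=np.array(p['t']); o=-R.T@t; d=R.T@np.array([(u-p['cx'])/p['fx'],(v-p['cy'])/p['fy'],1]); return o+d*(z-o[2])/d[2]
def find(n,c,p):
    for d in finder.recognise(n,c):
        x=toworld(p,d['location']); print(n,c,round(d['score'],2),x.round(4),np.round(proj(p,x)))
E
python3 - <<'E'
from h import *
print(status.get_state())
for c in ('scene','top','wrist'):
    im,p=cam(c,c+'0.png')
    print(c, (-np.array(p['R']).T@p['t']).round(3), p['fx'])
    if c!='wrist':
        for n in ['weight_large_center','weight_small_center','jar_center','stem_foot','rider_knob','front_bar','pan_balance','bottle_center','short_jar_center']: find(n,c,p)
E
```

```text
pics
{'t': 0.0, 'joint_positions': array([-8.15313861e+01,  8.64895616e+00,  8.23910113e+01,  1.94034646e-03,
        8.90264989e+01, -7.67692041e+00]), 'qd': array([ 0.10642003, -0.01735609,  0.04665923,  0.03300335, -0.07224503,
        0.11600149]), 'effort': array([ 2.25761596e-04, -7.13041735e+01, -5.70871747e+01, -1.54630916e-04,
        8.68620205e-03,  6.54060273e-05]), 'eef_pos': array([ 0.15985981, -0.5520987 ,  0.24171261]), 'eef_rot': array([-1.79989198e+02,  6.56114878e-02, -7.38544936e+01]), 'wrist_force': array([-0.09957572,  0.0348116 ,  0.52662348]), 'ft_torque': array([0.003092  , 0.01399887, 0.06617248]), 'opening': 0.0854998873789251}
scene [0.013 0.514 0.924] 417.2670938396461
weight_large_center scene 0.39 [ 0.3922 -0.1151  0.0201] [343. 199.]
weight_small_center scene 0.69 [ 0.4534 -0.1765  0.0141] [341. 176.]
jar_center scene 0.85 [0.5441 0.2537 0.1834] [193. 200.]
jar_center scene 0.84 [0.5326 0.3668 0.0801] [161. 256.]
stem_foot scene 0.72 [0.5715 0.0091 0.1243] [266. 159.]
rider_knob scene 0.63 [0.4376 0.1728 0.0873] [252. 233.]
front_bar scene 0.75 [0.5447
[... 313 characters left out ...]
ght_large_center top 0.66 [ 0.5835 -0.1969  0.0146] [370. 180.]
weight_large_center top 0.57 [ 0.3851 -0.1097  0.0158] [336. 259.]
weight_small_center top 0.73 [ 0.4527 -0.1838  0.0107] [365. 232.]
jar_center top 0.88 [0.5522 0.2471 0.1842] [182. 173.]
jar_center top 0.8 [0.5378 0.3563 0.079 ] [143. 188.]
stem_foot top 0.95 [0.5705 0.0051 0.1243] [293. 174.]
rider_knob top 0.68 [ 0.676  -0.1382  0.0855] [352. 136.]
front_bar top 0.84 [0.5487 0.0454 0.1024] [275. 184.]
pan_balance top 0.81 [0.524  0.1074 0.0272] [249. 200.]
bottle_center top 0.95 [ 0.6768 -0.1387  0.0897] [352. 135.]
short_jar_center top 0.84 [ 0.376  -0.0033  0.0659] [294. 261.]
wrist [ 0.222 -0.535  0.374] 306.7463393631452
```

Run:
```python
import cv2
for n,b in (('top',(110,100,290,190)),('scene',(130,90,260,190))):
    im=cv2.imread(f'pics/{n}0.png'); x,y,w,h=b
    k=800/w if 800/w*h<=600 else 600/h
    k=min(k,4)
    cv2.imwrite(f'pics/{n}0c.png',cv2.resize(im[y:y+h,x:x+w],None,fx=800/290 if n=='top' else 3,fy=800/290 if n=='top' else 3,interpolation=cv2.INTER_CUBIC))
```

```text
(no output)
```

View pics/top0.png

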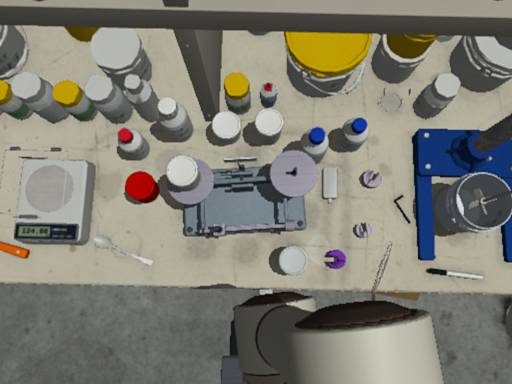

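View pics/top0c.png

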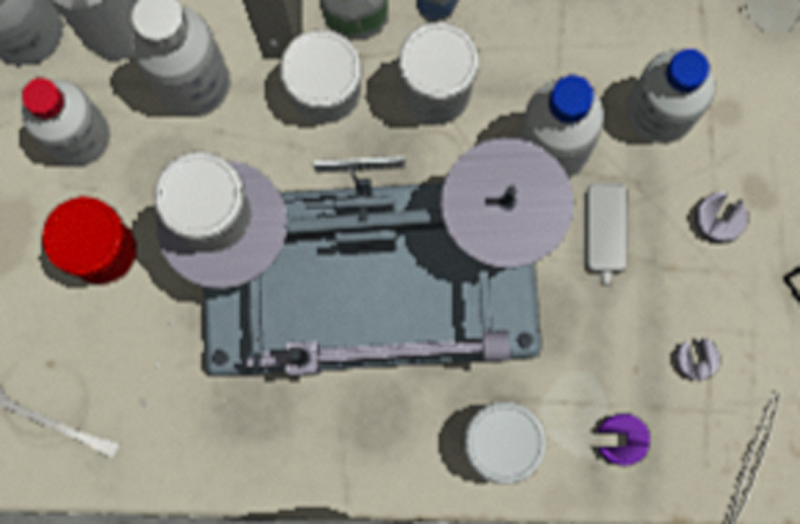

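View pics/scene0c.png

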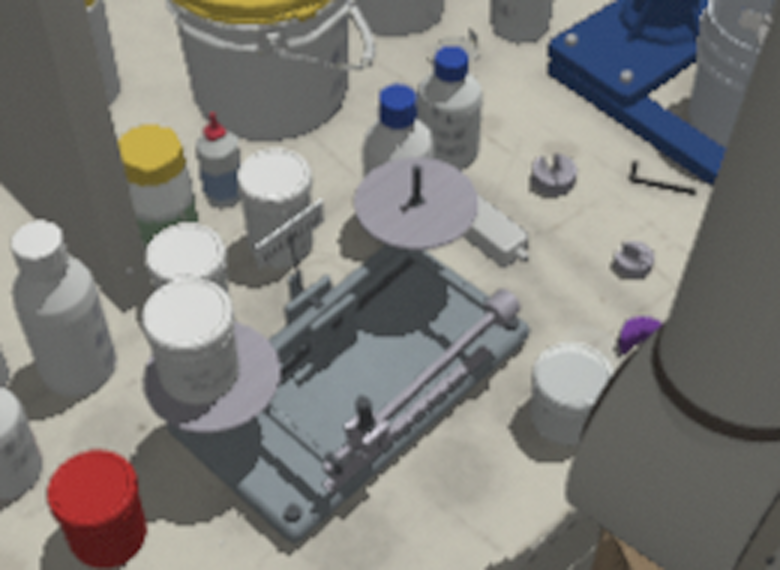

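View pics/wrist0.png

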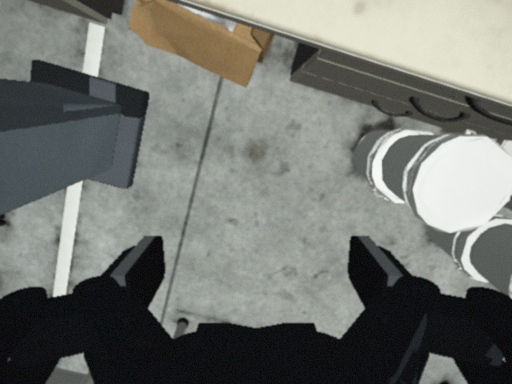

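Candidates for the large weight are grey at top px (372,179), grey but smaller at (363,230), which is the small weight, and a purple decoy at (335,259). The jar candidates are white on the left pan (182,173) and a red look-alike (141,187), to be left alone. I choose the two grey discs on the right and will check them close up with the wrist camera.

```bash
cat >> h.py <<'E'
from scipy.spatial.transform import Rotation as Ro
def rows(pos,yaw=None,n=8,start=None,syaw=None):
    s=status.get_state()
    p=np.array(s['eef_pos']) if start is None else np.array(start,float)
    R=Ro.from_euler('xyz',s['eef_rot'] if start is None else [180,0,syaw],degrees=True)
    y1=s['eef_rot'][2] if yaw is None else yaw
    T=Ro.from_euler('xyz',[180,0,y1],degrees=True)
    rv=(R.inv()*T).as_rotvec(degrees=True)
    st=Ro.from_rotvec(rv/n,degrees=True)
    out=[]
    d=(np.array(pos)-p)/n
    for i in range(n):
        out.append(np.r_[R.inv().apply(d),rv/n].round([4,4,4,1,1,1]).tolist()); R=R*st
    print(str(out).replace('-0.0,','0,').replace('0.0,','0,').replace('-0.0]','0]'))
E
python3 - <<'E'
from h import *
im,p=cam('top')
for u,v in [(425,260),(415,130),(320,289)]: print(ray_z(p,u,v,0).round(3))
rows([0.30,-0.27,0.26],-73.85,8)
rows([0.50,-0.20,0.21],-90,8,[0.30,-0.27,0.26],-73.85)
E
```

```text
[ 0.387 -0.332  0.   ]
[ 0.723 -0.322  0.   ]
[ 0.311 -0.072  0.   ]Traceback (most recent call last):
  File "<stdin>", line 4, in <module>
  File "h.py", line 27, in rows
    out.append(np.r_[R.inv().apply(d),rv/n].round([4,4,4,1,1,1]).tolist()); R=R*st
               ~~~~~~~~~~~~~~~~~~~~~~~~~~~~~~~~~~^^^^^^^^^^^^^^^
TypeError: 'list' object cannot be interpreted as an integer
```

```bash
sed -i "s/out.append.*/a=np.r_[R.inv().apply(d),rv\/n]; out.append([round(float(v),k)+0 for v,k in zip(a,[4,4,4,1,1,1])]); R=R*st/" h.py
sed -i "s/print(str(out).*/print(str(out).replace('0.0,','0,').replace('0.0]','0]'))/" h.py
python3 - <<'E'
from h import *
rows([0.30,-0.27,0.26],-73.85,8)
rows([0.50,-0.20,0.21],-90,8,[0.30,-0.27,0.26],-73.85)
E
```

```text
[[-0.029, -0.0266, -0.0022, 0, 0, 0], [-0.029, -0.0266, -0.0022, 0, 0, 0], [-0.029, -0.0266, -0.0022, 0, 0, 0], [-0.029, -0.0266, -0.0022, 0, 0, 0], [-0.029, -0.0266, -0.0022, 0, 0, 0], [-0.029, -0.0266, -0.0022, 0, 0, 0], [-0.029, -0.0266, -0.0022, 0, 0, 0], [-0.029, -0.0266, -0.0022, 0, 0, 0]]
[[-0.0015, -0.0264, 0.0062, 0, 0, 2.0], [-0.0024, -0.0264, 0.0063, 0, 0, 2.0], [-0.0033, -0.0263, 0.0063, 0, 0, 2.0], [-0.0042, -0.0261, 0.0063, 0, 0, 2.0], [-0.0052, -0.026, 0.0063, 0, 0, 2.0], [-0.0061, -0.0258, 0.0062, 0, 0, 2.0], [-0.007, -0.0256, 0.0062, 0, 0, 2.0], [-0.0079, -0.0253, 0.0063, 0, 0, 2.0]]
```

servo_tool(plan=[[-0.029,-0.0266,-0.002,0,0,0],[-0.029,-0.0266,-0.002,0,0,0],[-0.029,-0.0266,-0.002,0,0,0],[-0.029,-0.0266,-0.002,0,0,0],[-0.029,-0.0266,-0.002,0,0,0],[-0.029,-0.0266,-0.002,0,0,0],[-0.029,-0.0266,-0.002,0,0,0],[-0.029,-0.0266,-0.002,0,0,0]])

```text
t: 2.1
eef_pos: [0.3001, -0.2691, 0.2585]
eef_rot: [-180.0, -0.0, -73.9]
wrist_force: [0.7, 0.2, -0.2]
opening: 0.0853
```

servo_tool(plan=[[-0.0015,-0.0264,0.006,0,0,2],[-0.0024,-0.0264,0.006,0,0,2],[-0.0033,-0.0263,0.006,0,0,2],[-0.0042,-0.0261,0.006,0,0,2],[-0.0052,-0.026,0.006,0,0,2],[-0.0061,-0.0258,0.006,0,0,2],[-0.007,-0.0256,0.006,0,0,2],[-0.0079,-0.0253,0.006,0,0,2]])

```text
t: 3.1
eef_pos: [0.5005, -0.1995, 0.2102]
eef_rot: [-180.0, -0.0, -89.9]
wrist_force: [-0.8, -1.4, 0.0]
opening: 0.0855
```

Run:
```python
from h import *
print(status.get_state()['eef_pos'],status.get_state()['eef_rot'],status.get_state()['wrist_force'])
im,p=cam('wrist','w1.png')
for n in ['weight_large_center','weight_small_center']:find(n,'wrist',p)
```

```text
[ 0.50054429 -0.19950829  0.21015841] [-1.79992962e+02 -2.36843205e-05 -8.99166690e+01] [-0.77681974 -1.44533215  0.02055482]
weight_large_center wrist 0.74 [ 0.5835 -0.2016  0.0198] [257.  88.]
weight_large_center wrist 0.72 [ 0.3897 -0.1161  0.0184] [183. 263.]
weight_small_center wrist 0.64 [ 0.4603 -0.1856  0.0148] [242. 204.]
```

View pics/w1.png

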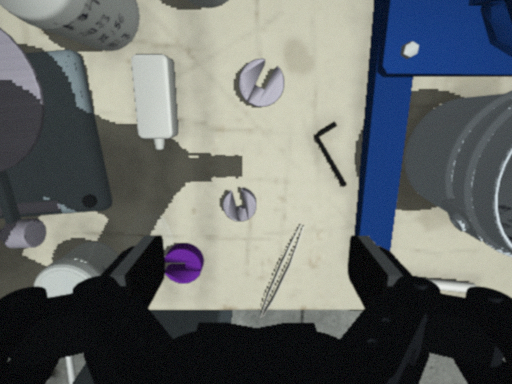

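```bash
cat >> h.py <<'E'
def rect(im,p,c,z,half=0.04,N=400):
    # orthophoto: up=+x, left=+y
    s=2*half/N
    pts=[]
    src=np.float32([proj(p,[c[0]+a*half,c[1]+b*half,z]) for a,b in((1,1),(1,-1),(-1,-1),(-1,1))])
    dst=np.float32([[0,0],[N,0],[N,N],[0,N]])
    return cv2.warpPerspective(im,cv2.getPerspectiveTransform(src,dst),(N,N),flags=cv2.INTER_CUBIC)
def grid(o,c,half,step=0.01):
    N=o.shape[0]
    for k in np.arange(-half,half+1e-9,step):
        q=int((k+half)/(2*half)*N); cv2.line(o,(q,0),(q,N),(0,255,0) if abs(k)>1e-6 else (0,0,255),1); cv2.line(o,(0,q),(N,q),(0,255,0) if abs(k)>1e-6 else (0,0,255),1)
    return o
E
python3 - <<'E'
from h import *
im,p=cam('wrist')
cl=ray_z(p,262,83,.018);cs=ray_z(p,240,204,.014);print(cl,cs)
a=grid(rect(im,p,cl,.018),cl,.04);b=grid(rect(im,p,cs,.014),cs,.04)
cv2.imwrite('pics/r1.png',np.hstack([a,b]))
E
```

```text
[ 0.58791936 -0.20628302  0.018     ] [ 0.45974687 -0.18288131  0.014     ]
```

View pics/r1.png

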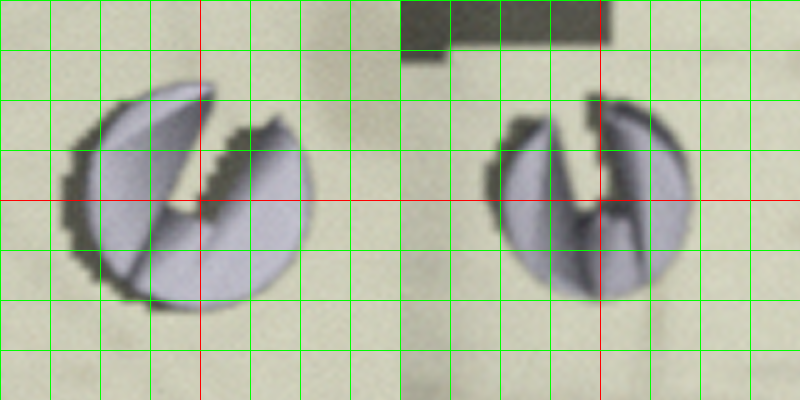

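Run:
```python
from h import *
im,p=cam('wrist')
for u,v in [(336,123),(317,135),(344,185)]: print(ray_z(p,u,v,.004))
rows([0.5887,-0.2063,0.105],-116,8)
```

```text
[ 0.54796604 -0.28707956  0.004     ]
[ 0.53510615 -0.26730811  0.004     ]
[ 0.47908716 -0.30108295  0.004     ]
[[0.0008, -0.0112, 0.0132, 0, 0, 3.3], [0.0002, -0.0112, 0.0132, 0, 0, 3.3], [-0.0004, -0.0112, 0.0132, 0, 0, 3.3], [-0.0011, -0.0111, 0.0132, 0, 0, 3.3], [-0.0017, -0.0111, 0.0132, 0, 0, 3.3], [-0.0023, -0.0109, 0.0132, 0, 0, 3.3], [-0.003, -0.0108, 0.0132, 0, 0, 3.3], [-0.0036, -0.0106, 0.0132, 0, 0, 3.3]]
```

servo_tool(plan=[[0.0008,-0.0112,0.0132,0,0,3.3],[0.0002,-0.0112,0.0132,0,0,3.3],[-0.0004,-0.0112,0.0132,0,0,3.3],[-0.0011,-0.0111,0.0132,0,0,3.3],[-0.0017,-0.0111,0.0132,0,0,3.3],[-0.0023,-0.0109,0.0132,0,0,3.3],[-0.003,-0.0108,0.0132,0,0,3.3],[-0.0036,-0.0106,0.0132,0,0,3.3]], claw=72)

```text
t: 4.35
eef_pos: [0.5888, -0.2071, 0.1049]
eef_rot: [-180.0, -0.0, -116.4]
wrist_force: [-0.1, 0.7, -0.2]
opening: 0.0616
```

Run:
```python
from h import *
im,p=cam('wrist','w2.png')
c=[.5887,-.2063]
a=grid(rect(im,p,c,.018,.03,590),c,.03)
cv2.imwrite('pics/r2.png',a)
```

```text
(no output)
```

View pics/w2.png

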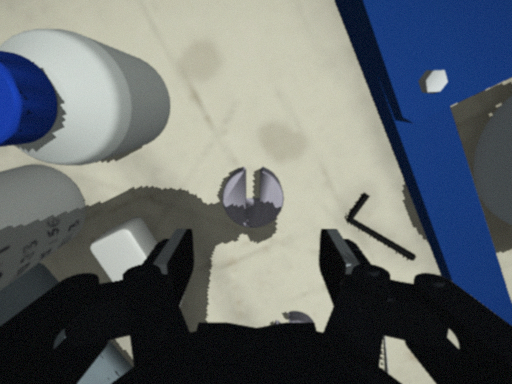

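View pics/r2.png

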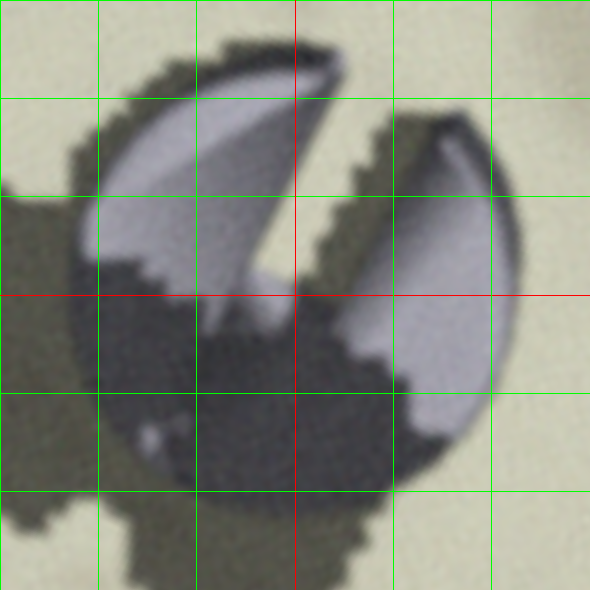

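servo_tool(plan=[[-0.0009,-0.0003,0.015,0,0,0],[0,0,0.015,0,0,0],[0,0,0.015,0,0,0],[0,0,0.015,0,0,0],[0,0,0.015,0,0,0],[0,0,0.01,0,0,0],[0,0,0.007,0,0,0],[0,0,0,0,0,0]])

```text
t: 5.4
eef_pos: [0.5896, -0.2057, 0.0123]
eef_rot: [180.0, 0.0, -116.3]
wrist_force: [-0.1, 0.1, -0.3]
opening: 0.0618
```

servo_tool(plan=[[0,0,0,0,0,0],[0,0,0,0,0,0],[0,0,0,0,0,0],[0,0,0,0,0,0]], claw=40)

```text
t: 5.9
eef_pos: [0.5901, -0.206, 0.0136]
eef_rot: [-179.9, 0.0, -116.3]
wrist_force: [-1.7, 0.4, 5.1]
opening: 0.0441
```

Run:
```python
from h import *
im,p=cam('wrist','w3.png')
print(status.get_state()['opening'],status.get_state()['wrist_force'])
```

```text
0.043643367738236814 [-0.61418826  0.52726386  6.56475956]
```

View pics/w3.png

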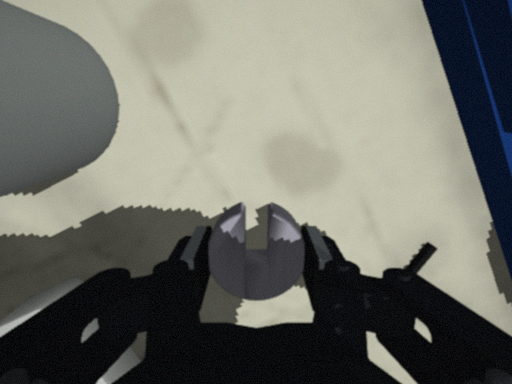

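servo_tool(plan=[[0,0,-0.005,0,0,0],[0,0,-0.015,0,0,0],[0,0,-0.03,0,0,0],[0,0,-0.04,0,0,0],[0,0,-0.045,0,0,0],[0,0,-0.043,0,0,0],[0,0,0,0,0,0]])

```text
t: 6.82
eef_pos: [0.5907, -0.2063, 0.1955]
eef_rot: [-179.6, 0.0, -116.3]
wrist_force: [0.2, 0.4, -1.7]
opening: 0.0436
```

Run:
```python
from h import *
print(status.get_state()['opening'],status.get_state()['wrist_force'])
im,p=cam('wrist','w4.png')
rows([0.526,0.0045,0.193],-87,8)
im,p=cam('top')
a,b=ray_z(p,110+245/2.76,100+361/2.76,.08),ray_z(p,110+505/2.76,100+346/2.76,.09); print(a,b,np.degrees(np.arctan2(-(a-b)[0],(a-b)[1])))
```

```text
0.04360809680416286 [ 0.20473226  0.37912064 -1.6916813 ]
[[-0.02, 0.0188, -0.0001, 0, 0, -3.7], [-0.0212, 0.0175, -0.0001, 0, 0, -3.7], [-0.0223, 0.0161, -0.0001, 0, 0, -3.7], [-0.0233, 0.0147, 0, 0, 0, -3.7], [-0.0242, 0.0131, 0, 0, 0, -3.7], [-0.0249, 0.0116, 0, 0, 0, -3.7], [-0.0256, 0.01, 0, 0, 0, -3.7], [-0.0262, 0.0083, 0, 0, 0, -3.7]]
[0.43907494 0.21945531 0.08      ] [0.45579751 0.00156266 0.09      ] 4.388665641191842
```

View pics/w4.png

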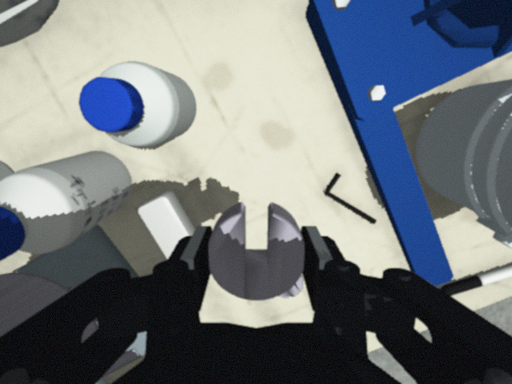

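servo_tool(plan=[[-0.02,0.0188,0,0,0,-3.7],[-0.0212,0.0175,0,0,0,-3.7],[-0.0223,0.0161,0,0,0,-3.7],[-0.0233,0.0147,0,0,0,-3.7],[-0.0242,0.0131,0,0,0,-3.7],[-0.0249,0.0116,0,0,0,-3.7],[-0.0256,0.01,0,0,0,-3.7],[-0.0262,0.0083,0,0,0,-3.7]])

```text
t: 7.92
eef_pos: [0.5241, 0.0062, 0.1906]
eef_rot: [180.0, 0.0, -86.4]
wrist_force: [0.0, 0.2, -2.5]
opening: 0.0435
```

Run:
```python
from h import *
im,p=cam('wrist','w5.png')
print(status.get_state()['eef_pos'],status.get_state()['eef_rot'])
for n in ('stem_foot','weight_large_center'): find(n,'wrist',p)
print('stem foot/top pix',proj(p,[.571,.007,.1256]),proj(p,[.571,.007,.1676]))
```

```text
[0.52330026 0.00866987 0.19069937] [ 1.79981808e+02  8.06610134e-02 -8.61431131e+01]
stem_foot wrist 0.44 [ 0.4592 -0.1826  0.0163] [425. 242.]
weight_large_center wrist 0.59 [0.5155 0.004  0.1961] [257. 272.]
stem foot/top pix [np.float64(257.3786568043576), np.float64(136.05056223513202)] [np.float64(257.7482547401553), np.float64(143.65774038062352)]
```

View pics/w5.png

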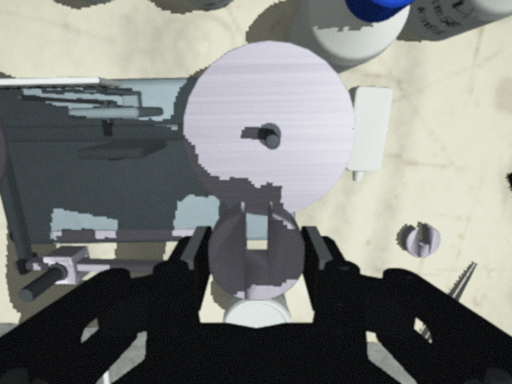

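Run:
```python
from h import *
im,p=cam('wrist')
s=status.get_state();print(s['eef_pos'],s['eef_rot'])
cv2.imwrite('pics/w5c.png',cv2.resize(im[110:210,210:310],None,fx=6,fy=6,interpolation=cv2.INTER_CUBIC))
# pan circle fit
g=cv2.cvtColor(im,cv2.COLOR_BGR2HSV)
print(im[80,270],im[80,200],im[170,300],im[100,100])
```

```text
[0.52470255 0.00525446 0.19078648] [-1.79988708e+02 -7.40135932e-03 -8.65506387e+01]
[220 208 210] [212 200 200] [220 207 208] [102 100  90]
```

View pics/w5c.png

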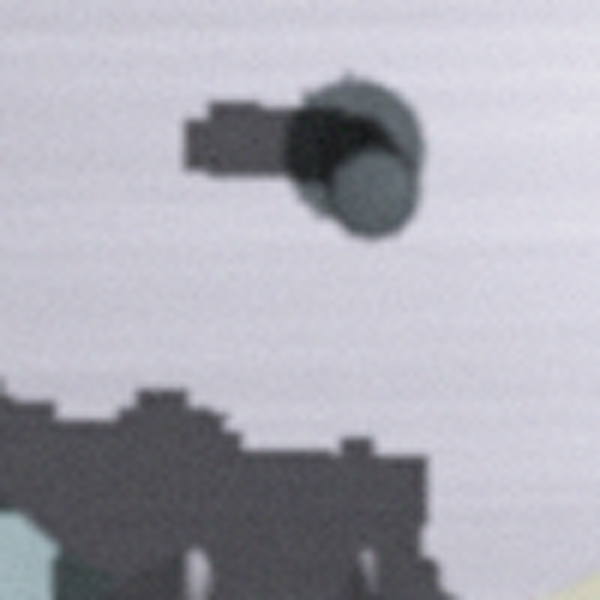

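Run:
```python
from h import *
im,p=cam('wrist')
s=status.get_state();print(s['eef_pos'],s['eef_rot'])
print(ray_z(p,272,142.5,.1676),ray_z(p,270,134,.1256))
# weight in hand: slot centre and disc centre px ; weight top z = tcp -0.0136+0.018
zt=s['eef_pos'][2]+.0044
for u,v in [(257,253),(211,255),(303,255),(257,205),(257,300),(245,207),(269,207)]: 
    d=ray_z(p,u,v,zt)-s['eef_pos']; R=Ro.from_euler('xyz',s['eef_rot'],degrees=True); print((u,v),R.inv().apply(d).round(4))
cv2.imwrite('pics/w6c.png',cv2.resize(im[190:310,200:320],None,fx=5,fy=5,interpolation=cv2.INTER_CUBIC))
```

```text
[0.52490646 0.00470366 0.19073633] [-1.79992779e+02 -6.86976190e-03 -8.66137134e+01]
[ 0.57257115 -0.00120975  0.1676    ] [ 0.57334628 -0.00201729  0.1256    ]
(257, 253) [ 0.0012 -0.0002 -0.0044]
(211, 255) [-0.0198  0.0008 -0.0044]
(303, 255) [ 0.0222  0.0008 -0.0044]
(257, 205) [ 0.0011 -0.0232 -0.0044]
(257, 300) [ 0.0012  0.0243 -0.0044]
(245, 207) [-0.0041 -0.0222 -0.0044]
(269, 207) [ 0.0064 -0.0222 -0.0044]
```

View pics/w6c.png

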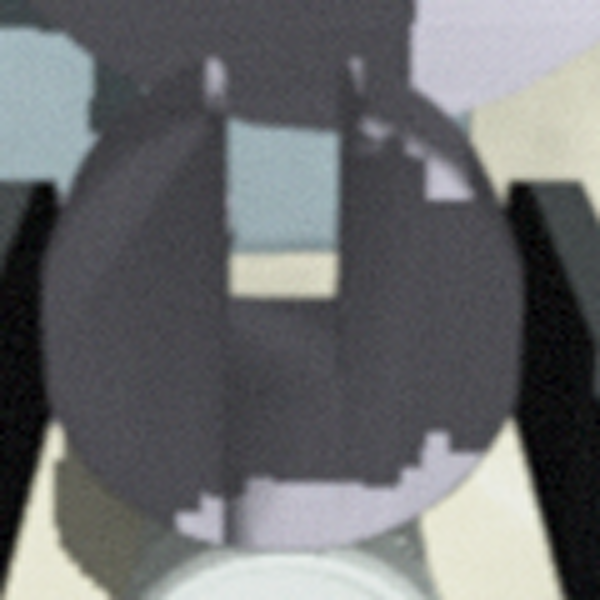

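servo_tool(plan=[[0.002,0,0.004,0,0,0],[0.002,0,0.008,0,0,0],[0.002,0,0.008,0,0,0],[0.002,0,0.008,0,0,0],[0,0,0.008,0,0,0],[0,0,0.006,0,0,0],[0,0,0.004,0,0,0],[0,0,0,0,0,0]])

```text
t: 9.18
eef_pos: [0.5254, -0.0035, 0.1445]
eef_rot: [180.0, 0.0, -86.6]
wrist_force: [0.3, -0.3, -1.2]
opening: 0.0437
```

Run:
```python
from h import *
im,p=cam('wrist','w7.png')
s=status.get_state();print(s['eef_pos'],s['eef_rot'],s['wrist_force'])
cv2.imwrite('pics/w7c.png',cv2.resize(im[90:310,180:340],None,fx=2.7,fy=2.7,interpolation=cv2.INTER_CUBIC))
cam('scene','s7.png')
im=cv2.imread('pics/s7.png');cv2.imwrite('pics/s7c.png',cv2.resize(im[90:250,160:360],None,fx=3.5,fy=3.5,interpolation=cv2.INTER_CUBIC))
```

```text
[ 0.52555324 -0.00347257  0.14477119] [-1.79995803e+02  5.79933836e-03 -8.66478755e+01] [-0.26013893  0.22987209 -2.24008483]
```

View pics/w7c.png

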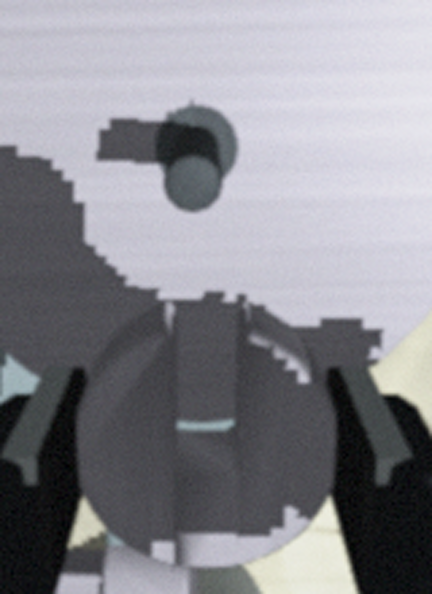

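View pics/s7c.png

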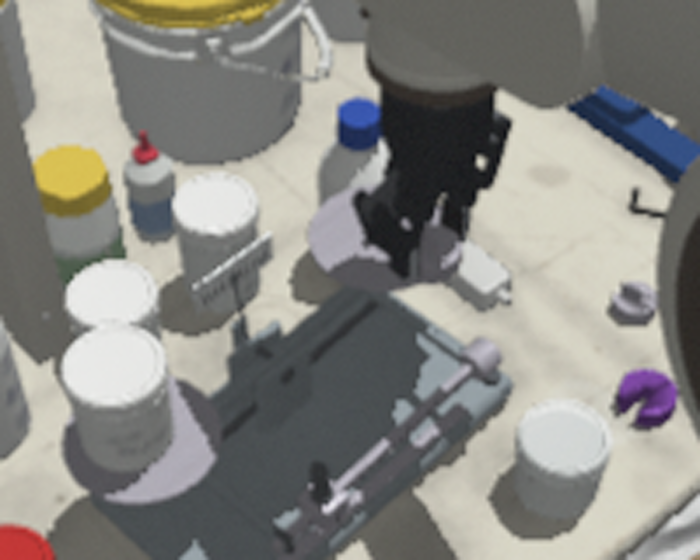

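servo_tool(plan=[[-0.001,0,0.002,0,0,0],[-0.001,-0.006,0,0,0,0],[0,-0.006,0,0,0,0],[0,-0.006,0,0,0,0],[0,-0.006,0,0,0,0],[0,-0.004,0,0,0,0],[0,-0.002,0,0,0,0],[0,0,0,0,0,0]])

```text
t: 10.28
eef_pos: [0.5554, 0.0002, 0.1427]
eef_rot: [180.0, 0.0, -86.7]
wrist_force: [0.0, 0.2, -2.1]
opening: 0.0439
```

Run:
```python
from h import *
im,p=cam('wrist','w8.png')
s=status.get_state();print(s['eef_pos'],s['eef_rot'],s['wrist_force'])
cv2.imwrite('pics/w8c.png',cv2.resize(im[130:310,180:340],None,fx=3.3,fy=3.3,interpolation=cv2.INTER_CUBIC))
```

```text
[5.55267927e-01 1.97864242e-04 1.42699568e-01] [ 1.79993336e+02  7.10921140e-03 -8.66536045e+01] [ 0.88249217  0.09753819 -2.50570587]
```

View pics/w8c.png

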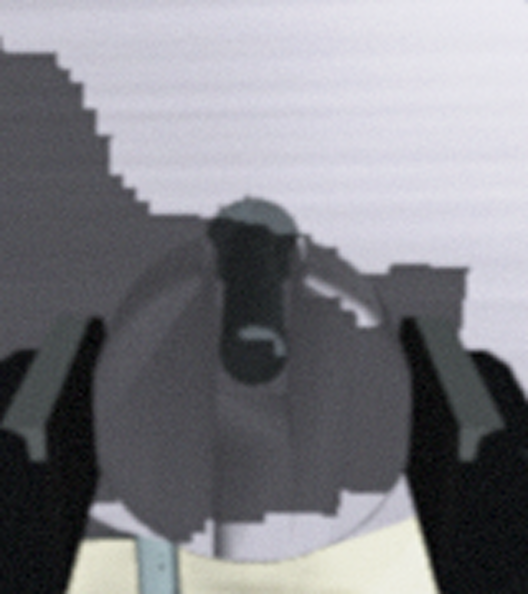

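servo_tool(plan=[[0,-0.005,0,0,0,0],[0,-0.005,0,0,0,0],[0,-0.004,0,0,0,0],[0,-0.002,0,0,0,0],[0,0,0,0,0,0]])

```text
t: 10.95
eef_pos: [0.5714, 0.0012, 0.1426]
eef_rot: [180.0, 0.0, -86.6]
wrist_force: [0.2, -0.5, -2.2]
opening: 0.0434
```

Run:
```python
from h import *
im,p=cam('wrist','w9.png')
s=status.get_state();print(s['eef_pos'],s['eef_rot'],s['wrist_force'])
cv2.imwrite('pics/w9c.png',cv2.resize(im[130:310,180:340],None,fx=3.3,fy=3.3,interpolation=cv2.INTER_CUBIC))
```

```text
[0.57131086 0.00115006 0.14267836] [ 1.79994052e+02  5.25805754e-03 -8.66526228e+01] [-0.67600662 -0.12909585 -1.68195535]
```

View pics/w9c.png

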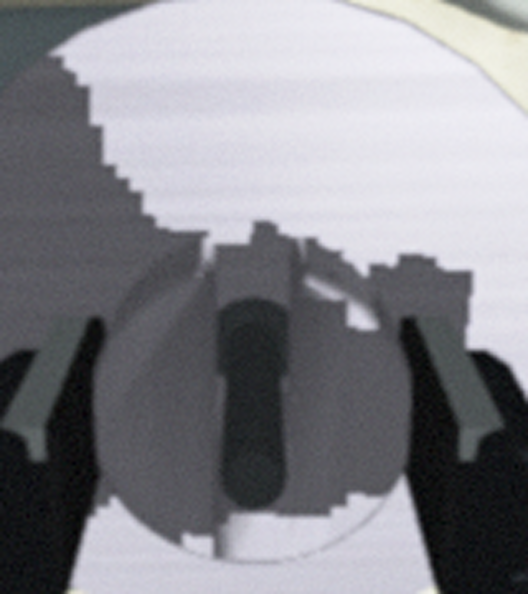

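servo_tool(plan=[[0,-0.001,0,0,0,0],[0,-0.0005,0,0,0,0],[0,0,0,0,0,0]])

```text
t: 11.38
eef_pos: [0.5728, 0.0012, 0.1428]
eef_rot: [-180.0, 0.0, -86.7]
wrist_force: [-0.2, -0.7, -1.7]
opening: 0.0438
```

servo_tool(plan=[[0,-0.001,0,0,0,0],[0,0,0,0,0,0]])

```text
t: 11.62
eef_pos: [0.5739, 0.0013, 0.1427]
eef_rot: [-180.0, 0.0, -86.7]
wrist_force: [-0.3, -0.2, -0.9]
opening: 0.0437
```

Run:
```python
from h import *
im,p=cam('wrist','w10.png')
s=status.get_state();print(s['eef_pos'],s['eef_rot'],s['wrist_force'])
cv2.imwrite('pics/w10c.png',cv2.resize(im[130:310,180:340],None,fx=3.3,fy=3.3,interpolation=cv2.INTER_CUBIC))
```

```text
[0.57383953 0.00128624 0.14272005] [ 1.79999790e+02  6.68715455e-03 -8.66546776e+01] [ 0.36748353 -0.27185994 -1.81608687]
```

View pics/w10c.png

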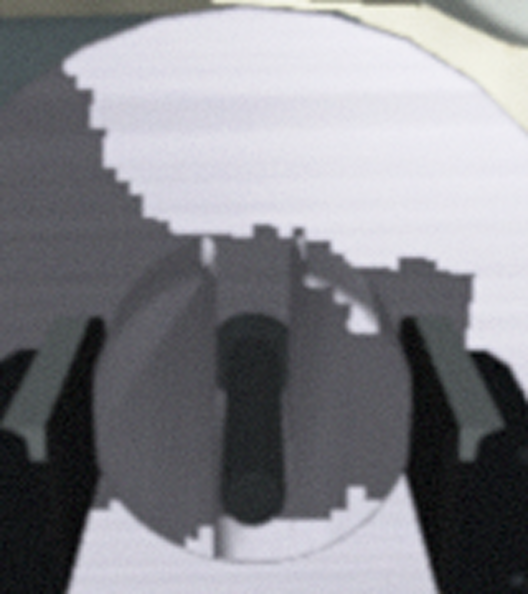

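servo_tool(plan=[[0,-0.0008,0,0,0,0],[0,0,0,0,0,0]])

```text
t: 11.92
eef_pos: [0.5746, 0.0013, 0.1427]
eef_rot: [180.0, 0.0, -86.7]
wrist_force: [-0.9, 1.7, -1.3]
opening: 0.0437
```

servo_tool(plan=[[0,-0.0008,0,0,0,0],[0,0,0,0,0,0]])

```text
t: 12.18
eef_pos: [0.5749, 0.0013, 0.1426]
eef_rot: [179.9, 0.0, -86.7]
wrist_force: [-6.1, 0.0, -0.2]
opening: 0.0436
```

servo_tool(plan=[[0,0.0008,0,0,0,0],[0,0,0.001,0,0,0],[0,0,0.001,0,0,0],[0,0,0,0,0,0]])

```text
t: 12.68
eef_pos: [0.5746, 0.0013, 0.1406]
eef_rot: [180.0, 0.0, -86.7]
wrist_force: [-0.5, -0.6, -2.9]
opening: 0.0437
```

servo_tool(plan=[[0,0,0.0007,0,0,0],[0,0,0.0005,0,0,0],[0,0,0,0,0,0]])

```text
t: 13.05
eef_pos: [0.5746, 0.0013, 0.1395]
eef_rot: [180.0, 0.0, -86.7]
wrist_force: [-0.1, -1.1, -2.1]
opening: 0.0437
```

Run:
```python
from h import *
for i in range(3):
    im,p=cam('wrist')
    print(status.get_state()['wrist_force'].round(2))
```

```text
[ 0.66  0.28 -2.66]
[-0.53  0.16 -2.87]
[-0.78  0.3  -2.35]
```

Still carrying the full weight, so I lower it in small steps.

servo_tool(plan=[[0,0,0.0007,0,0,0],[0,0,0,0,0,0]])

```text
t: 13.45
eef_pos: [0.5747, 0.0013, 0.139]
eef_rot: [-180.0, 0.0, -86.7]
wrist_force: [-1.7, 0.2, 1.5]
opening: 0.0435
```

servo_tool(plan=[[0,0,0.0007,0,0,0],[0,0,0,0,0,0]])

```text
t: 13.7
eef_pos: [0.5746, 0.0013, 0.1382]
eef_rot: [-180.0, -0.0, -86.7]
wrist_force: [-1.5, -0.9, 1.8]
opening: 0.0437
```

servo_tool(plan=[[0,0,0.0007,0,0,0],[0,0,0,0,0,0]])

```text
t: 13.95
eef_pos: [0.5746, 0.0012, 0.1374]
eef_rot: [180.0, -0.0, -86.7]
wrist_force: [-1.8, -1.6, 1.9]
opening: 0.0439
```

Run:
```python
from h import *
for i in range(3):
    im,p=cam('scene','s11.png')
    print(status.get_state()['wrist_force'].round(2))
cv2.imwrite('pics/s11c.png',cv2.resize(im[110:220,180:330],None,fx=5,fy=5,interpolation=cv2.INTER_CUBIC))
```

```text
[-0.82 -2.13  0.54]
[-1.7  -1.63  0.91]
[-1.07 -1.29  1.66]
```

View pics/s11c.png

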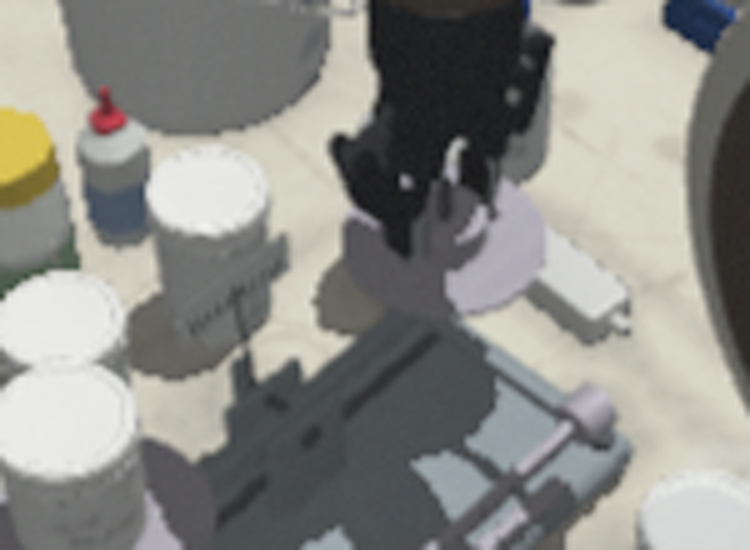

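servo_tool(plan=[[0,0,-0.0012,0,0,0],[0,0,0,0,0,0]])

```text
t: 14.35
eef_pos: [0.5746, 0.0014, 0.1388]
eef_rot: [-180.0, 0.0, -86.7]
wrist_force: [-2.0, -1.1, 0.9]
opening: 0.0438
```

servo_tool(plan=[[0,0,0,0,0,0],[0,0,0,0,0,0],[0,0,0,0,0,0]], claw=72)

```text
t: 14.72
eef_pos: [0.5746, 0.0014, 0.1386]
eef_rot: [-180.0, 0.0, -86.7]
wrist_force: [0.3, 1.0, 0.0]
opening: 0.0614
```

Run:
```python
from h import *
im,p=cam('wrist','w12.png')
s=status.get_state();print(s['eef_pos'],s['opening'],s['wrist_force'])
cv2.imwrite('pics/w12c.png',cv2.resize(im[130:310,180:340],None,fx=3.3,fy=3.3,interpolation=cv2.INTER_CUBIC))
```

```text
[0.57460065 0.00140773 0.13854512] 0.06136871863552319 [ 1.24643481  0.11934096 -0.26382623]
```

View pics/w12c.png

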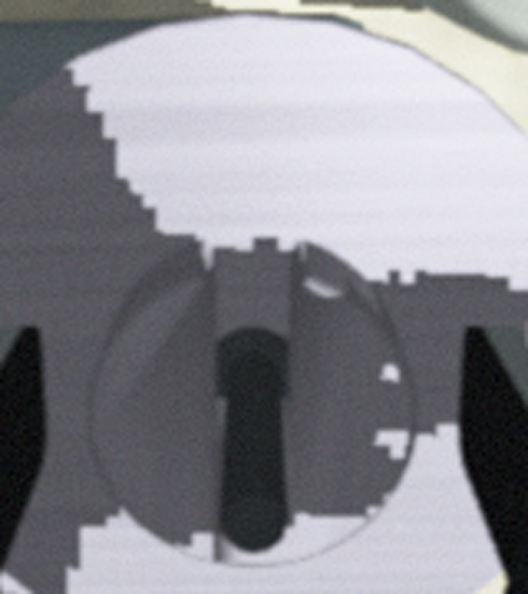

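servo_tool(plan=[[0,0,-0.006,0,0,0],[0,0,-0.02,0,0,0],[0,0,-0.02,0,0,0],[0,0,-0.02,0,0,0]])

```text
t: 15.28
eef_pos: [0.5746, 0.0013, 0.2057]
eef_rot: [-180.0, 0.0, -86.7]
wrist_force: [-0.2, 0.1, 0.7]
opening: 0.0615
```

Run:
```python
from h import *
im,p=cam('wrist')
rows([0.457,-0.182,0.10],-80,8)
```

```text
[[0.022, 0.0162, 0.0135, 0, 0, -0.8], [0.0218, 0.0165, 0.0135, 0, 0, -0.8], [0.0215, 0.0168, 0.0135, 0, 0, -0.8], [0.0213, 0.0171, 0.0135, 0, 0, -0.8], [0.021, 0.0174, 0.0135, 0, 0, -0.8], [0.0208, 0.0177, 0.0135, 0, 0, -0.8], [0.0205, 0.018, 0.0135, 0, 0, -0.8], [0.0203, 0.0183, 0.0136, 0, 0, -0.8]]
```

servo_tool(plan=[[0.022,0.0162,0,0,0,-0.8],[0.0218,0.0165,0,0,0,-0.8],[0.0215,0.0168,0,0,0,-0.8],[0.0213,0.0171,0.012,0,0,-0.8],[0.021,0.0174,0.024,0,0,-0.8],[0.0208,0.0177,0.024,0,0,-0.8],[0.0205,0.018,0.024,0,0,-0.8],[0.0203,0.0183,0.024,0,0,-0.8]], claw=65)

```text
t: 16.32
eef_pos: [0.4549, -0.1825, 0.096]
eef_rot: [-180.0, -0.0, -80.2]
wrist_force: [0.6, -0.5, -0.3]
opening: 0.0554
```

Run:
```python
from h import *
for i in range(3): im,p=cam('wrist','w13.png')
s=status.get_state();print(s['eef_pos'],s['eef_rot'],s['opening'])
c=[.4587,-.1823]
cv2.imwrite('pics/r13.png',grid(rect(im,p,c,.014,.03,590),c,.03))
```

```text
[ 0.45456155 -0.18223189  0.09576048] [ 1.79925297e+02  6.95456664e-02 -8.03564220e+01] 0.05579785673679185
```

View pics/r13.png

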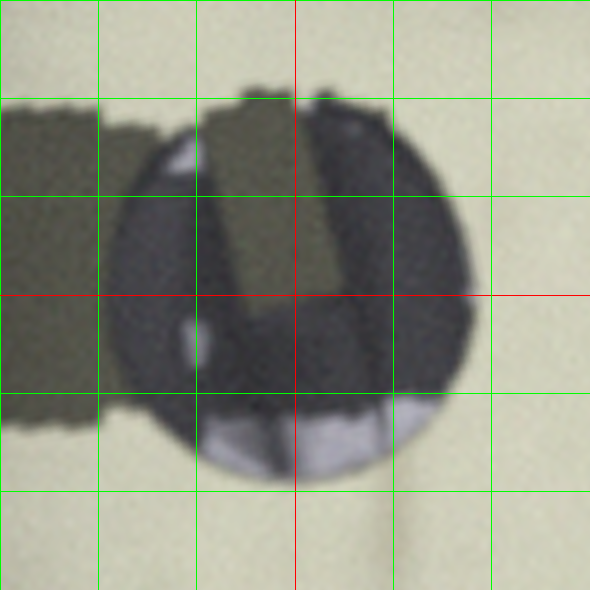

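View pics/w13.png

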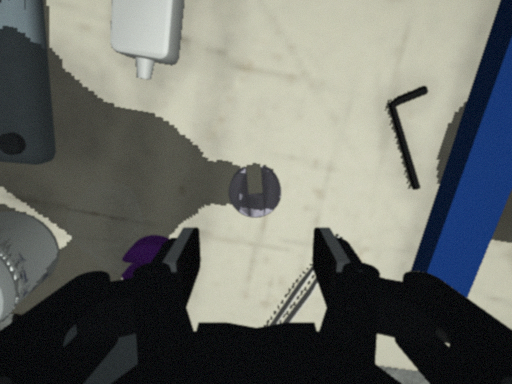

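servo_tool(plan=[[0.0004,-0.0042,0.01,0,0,-3.2],[0,0,0.015,0,0,0],[0,0,0.015,0,0,0],[0,0,0.015,0,0,0],[0,0,0.013,0,0,0],[0,0,0.008,0,0,0],[0,0,0.004,0,0,0],[0,0,0,0,0,0]])

```text
t: 17.48
eef_pos: [0.4597, -0.1815, 0.0166]
eef_rot: [180.0, 0.0, -77.1]
wrist_force: [0.4, -0.5, 0.3]
opening: 0.0555
```

servo_tool(plan=[[0,0,0,0,0,0],[0,0,0,0,0,0],[0,0,0,0,0,0],[0,0,0,0,0,0]], claw=30)

```text
t: 17.98
eef_pos: [0.4599, -0.1816, 0.0174]
eef_rot: [-180.0, -0.0, -77.1]
wrist_force: [-2.6, 0.6, 7.5]
opening: 0.035
```

Run:
```python
from h import *
im,p=cam('wrist','w14.png')
s=status.get_state();print(s['eef_pos'],s['eef_rot'],s['opening'],s['wrist_force'])
cv2.imwrite('pics/w14c.png',cv2.resize(im[150:330,160:360],None,fx=3.3,fy=3.3,interpolation=cv2.INTER_CUBIC))
```

```text
[ 0.45994236 -0.18159439  0.017411  ] [-1.79960672e+02 -3.55638313e-02 -7.70506020e+01] 0.03492898361703995 [-2.6837391   1.26144268  8.50817692]
```

View pics/w14c.png

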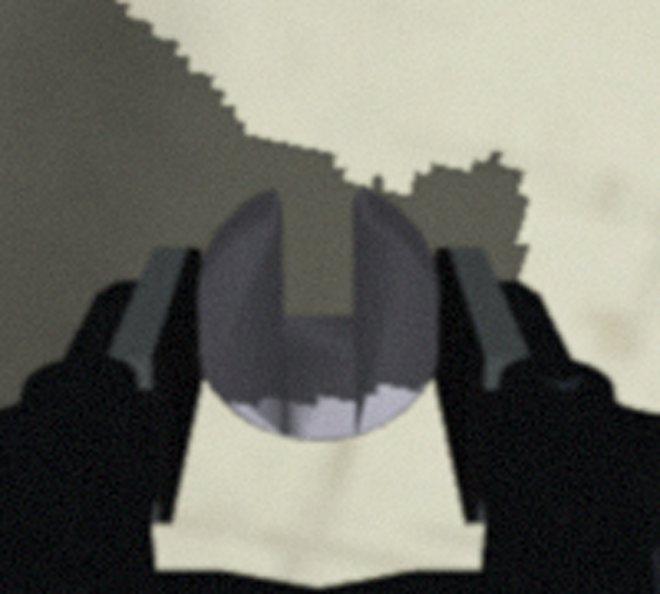

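servo_tool(plan=[[0,0,-0.005,0,0,0],[0,0,-0.015,0,0,0],[0,0,-0.03,0,0,0],[0,0,-0.045,0,0,0],[0,0,-0.05,0,0,0],[0,0,-0.045,0,0,0]])

```text
t: 18.77
eef_pos: [0.4595, -0.1813, 0.2096]
eef_rot: [-179.9, -0.1, -77.1]
wrist_force: [1.3, 0.1, -1.6]
opening: 0.0349
```

Run:
```python
from h import *
im,p=cam('wrist')
s=status.get_state();print(s['eef_pos'],s['opening'],s['wrist_force'])
rows([0.530,-0.0013,0.205],-86.7,7,s['eef_pos'],s['eef_rot'][2])
```

```text
[ 0.46089566 -0.1820831   0.21541316] 0.034621279025524455 [-1.01958779 -1.24171596  7.56788145]
[[-0.023, -0.0154, 0.0015, 0, 0, 1.4], [-0.0233, -0.0149, 0.0015, 0, 0, 1.4], [-0.0237, -0.0143, 0.0015, 0, 0, 1.4], [-0.024, -0.0137, 0.0015, 0, 0, 1.4], [-0.0243, -0.0131, 0.0015, 0, 0, 1.4], [-0.0246, -0.0125, 0.0015, 0, 0, 1.4], [-0.0249, -0.0119, 0.0015, 0, 0, 1.4]]
```

servo_tool(plan=[[-0.023,-0.0154,0,0,0,1.4],[-0.0233,-0.0149,0,0,0,1.4],[-0.0237,-0.0143,0,0,0,1.4],[-0.024,-0.0137,0,0,0,1.4],[-0.0243,-0.0131,0,0,0,1.4],[-0.0246,-0.0125,0,0,0,1.4],[-0.0249,-0.0119,0,0,0,1.4],[0,0,0,0,0,0]])

```text
t: 19.82
eef_pos: [0.5291, 0.0006, 0.2073]
eef_rot: [-180.0, 0.0, -86.8]
wrist_force: [0.1, -0.7, -1.0]
opening: 0.0346
```

Run:
```python
from h import *
for i in range(3): im,p=cam('wrist','w15.png')
s=status.get_state();print(s['eef_pos'],s['eef_rot'],s['opening'])
cv2.imwrite('pics/w15c.png',cv2.resize(im[110:310,170:350],None,fx=3,fy=3,interpolation=cv2.INTER_CUBIC))
```

```text
[ 0.52871862 -0.00118648  0.20705361] [-1.79983197e+02 -1.08629767e-02 -8.68405950e+01] 0.034818134433095387
```

View pics/w15c.png

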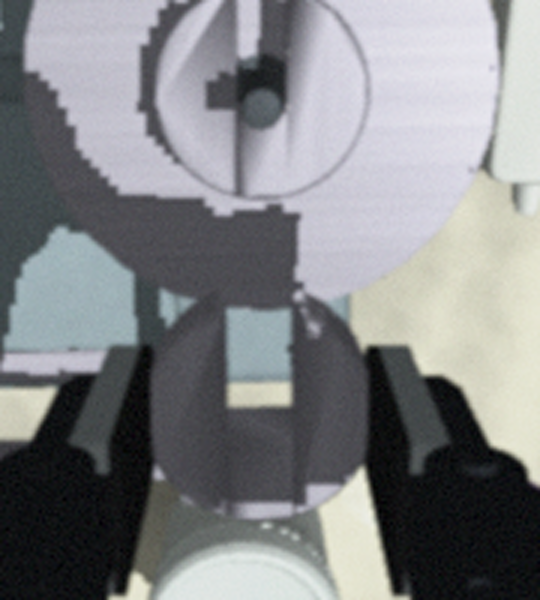

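servo_tool(plan=[[0,0,0.004,0,0,0],[0,0,0.008,0,0,0],[0,0,0.009,0,0,0],[0,0,0.009,0,0,0],[0,0,0.008,0,0,0],[0,0,0.004,0,0,0],[0,-0.005,0,0,0,0],[0,0,0,0,0,0]])

```text
t: 20.98
eef_pos: [0.5344, -0.0006, 0.1649]
eef_rot: [-180.0, 0.0, -86.9]
wrist_force: [-0.5, -0.7, -0.8]
opening: 0.035
```

Run:
```python
from h import *
for i in range(1): im,p=cam('wrist','w16.png')
s=status.get_state();print(s['eef_pos'],s['eef_rot'],s['opening'])
cv2.imwrite('pics/w16c.png',cv2.resize(im[110:310,170:350],None,fx=3,fy=3,interpolation=cv2.INTER_CUBIC))
```

```text
[ 0.53419316 -0.00056629  0.16483599] [-1.79980714e+02  1.36034431e-04 -8.68534200e+01] 0.03470776084245527
```

View pics/w16c.png

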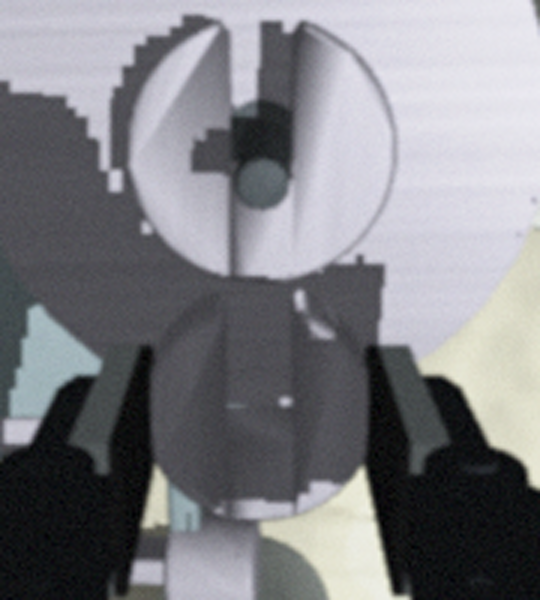

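servo_tool(plan=[[0,-0.006,0,0,0,0],[0,-0.006,0,0,0,0],[0,-0.006,0,0,0,0],[0,-0.006,0,0,0,0],[0,-0.006,0,0,0,0],[0,-0.005,0,0,0,0],[0,-0.002,0,0,0,0],[0,0,0,0,0,0]])

```text
t: 22.02
eef_pos: [0.5709, 0.0015, 0.1646]
eef_rot: [180.0, 0.0, -86.9]
wrist_force: [0.3, -0.9, -0.1]
opening: 0.0346
```

servo_tool(plan=[[0,-0.001,0,0,0,0],[0,-0.0005,0,0,0,0],[0,0,0,0,0,0]])

```text
t: 22.4
eef_pos: [0.5723, 0.0016, 0.1646]
eef_rot: [-180.0, 0.0, -86.9]
wrist_force: [0.7, -0.6, -0.7]
opening: 0.0344
```

servo_tool(plan=[[0,-0.001,0,0,0,0],[0,0,0,0,0,0]])

```text
t: 22.65
eef_pos: [0.5734, 0.0016, 0.1646]
eef_rot: [-180.0, 0.0, -86.9]
wrist_force: [-0.3, 0.5, -0.9]
opening: 0.0349
```

Run:
```python
from h import *
for i in range(1): im,p=cam('wrist','w17.png')
s=status.get_state();print(s['eef_pos'],s['eef_rot'],s['wrist_force'])
cv2.imwrite('pics/w17c.png',cv2.resize(im[110:310,170:350],None,fx=3,fy=3,interpolation=cv2.INTER_CUBIC))
```

```text
[0.57336435 0.00160219 0.16459789] [-1.79999881e+02  5.83394312e-03 -8.68571478e+01] [-0.10032249  0.42680095 -1.59025308]
```

View pics/w17c.png

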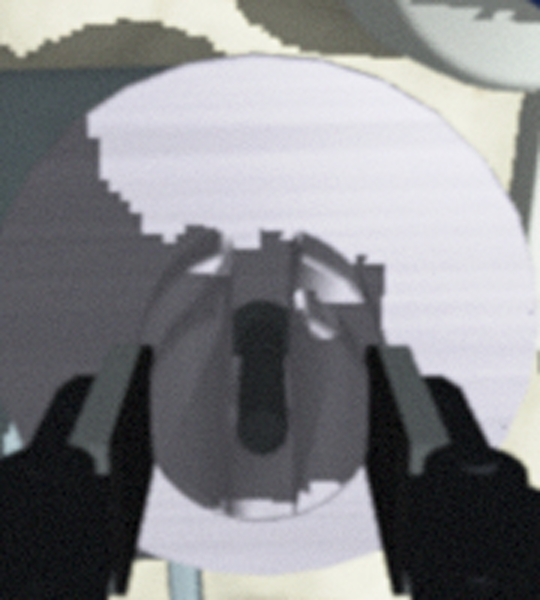

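servo_tool(plan=[[0,-0.0008,0,0,0,0],[0,0,0,0,0,0]])

```text
t: 22.95
eef_pos: [0.5742, 0.0017, 0.1646]
eef_rot: [180.0, 0.0, -86.9]
wrist_force: [-0.3, -0.0, -0.5]
opening: 0.0349
```

servo_tool(plan=[[0,-0.0006,0,0,0,0],[0,0,0,0,0,0]])

```text
t: 23.2
eef_pos: [0.5745, 0.0017, 0.1645]
eef_rot: [180.0, 0.0, -86.9]
wrist_force: [-4.2, 0.0, -0.0]
opening: 0.0343
```

servo_tool(plan=[[0,-0.0006,0,0,0,0],[0,0,0,0,0,0]])

```text
t: 23.45
eef_pos: [0.5747, 0.0017, 0.1644]
eef_rot: [179.9, 0.0, -86.9]
wrist_force: [-7.3, -0.2, 0.2]
opening: 0.0348
```

servo_tool(plan=[[0,0.0012,0,0,0,0],[0,0,0.0012,0,0,0],[0,0,0.001,0,0,0],[0,0,0,0,0,0]])

```text
t: 23.95
eef_pos: [0.5742, 0.0017, 0.1623]
eef_rot: [-180.0, 0.0, -86.9]
wrist_force: [-0.0, 0.5, -1.7]
opening: 0.0348
```

servo_tool(plan=[[0,0,0.0008,0,0,0],[0,0,0,0,0,0],[0,0,0,0,0,0]])

```text
t: 24.32
eef_pos: [0.5742, 0.0017, 0.1616]
eef_rot: [-180.0, 0.0, -86.9]
wrist_force: [-0.4, 0.4, -0.9]
opening: 0.0345
```

servo_tool(plan=[[0,0,0.0007,0,0,0],[0,0,0,0,0,0]])

```text
t: 24.58
eef_pos: [0.5742, 0.0016, 0.161]
eef_rot: [-180.0, 0.0, -86.9]
wrist_force: [-0.6, -0.2, -0.1]
opening: 0.0346
```

servo_tool(plan=[[0,0,0.0007,0,0,0],[0,0,0,0,0,0]])

```text
t: 24.82
eef_pos: [0.5742, 0.0016, 0.1602]
eef_rot: [-180.0, 0.0, -86.9]
wrist_force: [0.3, -0.6, 0.6]
opening: 0.034
```

servo_tool(plan=[[0,0,0,0,0,0],[0,0,0,0,0,0],[0,0,0,0,0,0]], claw=65)

```text
t: 25.2
eef_pos: [0.5741, 0.0017, 0.1602]
eef_rot: [-180.0, 0.0, -86.9]
wrist_force: [0.8, 0.6, -0.6]
opening: 0.0558
```

Run:
```python
from h import *
for i in range(1): im,p=cam('wrist','w18.png')
s=status.get_state();print(s['eef_pos'],s['eef_rot'],s['wrist_force'],s['opening'])
cv2.imwrite('pics/w18c.png',cv2.resize(im[110:310,170:350],None,fx=3,fy=3,interpolation=cv2.INTER_CUBIC))
```

```text
[0.57412473 0.0017063  0.16019498] [ 1.79994757e+02  7.42923450e-03 -8.68509687e+01] [ 0.72223428 -0.03393916 -0.51553013] 0.05539057517990494
```

View pics/w18c.png

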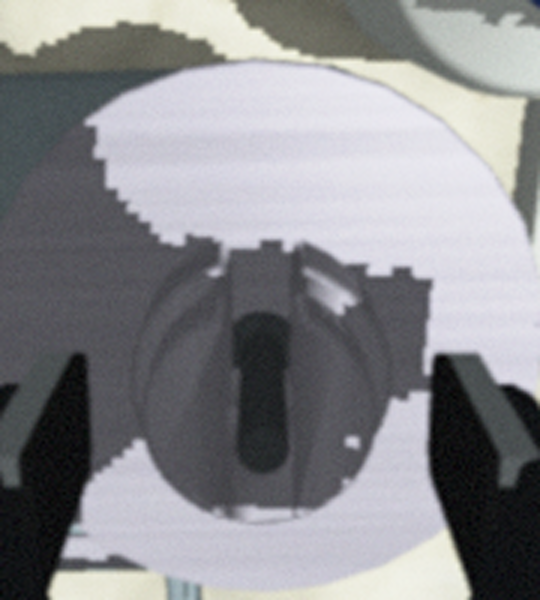

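servo_tool(plan=[[0,0,-0.005,0,0,0],[0,0,-0.02,0,0,0],[0,0,-0.03,0,0,0],[0,0,-0.005,0,0,0]])

```text
t: 25.75
eef_pos: [0.5748, 0.0016, 0.2226]
eef_rot: [-179.8, -0.0, -86.9]
wrist_force: [-0.3, -1.2, -0.4]
opening: 0.0555
```

Run:
```python
from h import *
im,p=cam('scene','sref_on.png')
rows([0.43,0.165,0.22],-86.2,8)
```

```text
[[-0.0214, 0.0169, 0.0002, 0, 0, -0.1], [-0.0214, 0.0169, 0.0002, 0, 0, -0.1], [-0.0214, 0.0169, 0.0002, 0, 0, -0.1], [-0.0215, 0.0168, 0.0002, 0, 0, -0.1], [-0.0215, 0.0168, 0.0002, 0, 0, -0.1], [-0.0215, 0.0168, 0.0002, 0, 0, -0.1], [-0.0215, 0.0167, 0.0002, 0, 0, -0.1], [-0.0216, 0.0167, 0.0002, 0, 0, -0.1]]
```

servo_tool(plan=[[-0.0215,0.0169,0,0,0,0],[-0.0215,0.0169,0,0,0,0],[-0.0215,0.0169,0,0,0,0],[-0.0215,0.0168,0,0,0,0],[-0.0215,0.0168,0,0,0,0],[-0.0215,0.0168,0,0,0,0],[-0.0215,0.0167,0,0,0,0],[-0.0215,0.0167,0,0,0,-0.7]], claw=35)

```text
t: 26.8
eef_pos: [0.4292, 0.1669, 0.2199]
eef_rot: [180.0, 0.0, -86.1]
wrist_force: [-0.1, -0.1, -0.5]
opening: 0.0299
```

Run:
```python
from h import *
for i in range(3): im,p=cam('wrist','w19.png')
s=status.get_state();print(s['eef_pos'],s['eef_rot'],s['wrist_force'],s['opening'])
im2,p2=cam('scene','s19.png')
cv2.imwrite('pics/s19c.png',cv2.resize(im2[90:270,130:330],None,fx=3.3,fy=3.3,interpolation=cv2.INTER_CUBIC))
for n in ['rider_knob','front_bar']: find(n,'wrist',p)
```

```text
[0.42951879 0.16690196 0.22010777] [-1.79995772e+02  8.08604969e-03 -8.60470380e+01] [0.48350897 0.1456763  0.265481  ] 0.030026748016298656
rider_knob wrist 0.75 [0.5315 0.1294 0.1063] [315.  58.]
rider_knob wrist 0.56 [0.4503 0.1684 0.0872] [255. 158.]
front_bar wrist 0.71 [0.528  0.1283 0.1045] [316.  63.]
```

View pics/w19.png

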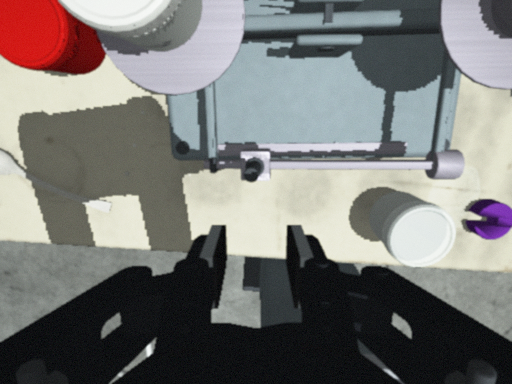

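View pics/s19c.png

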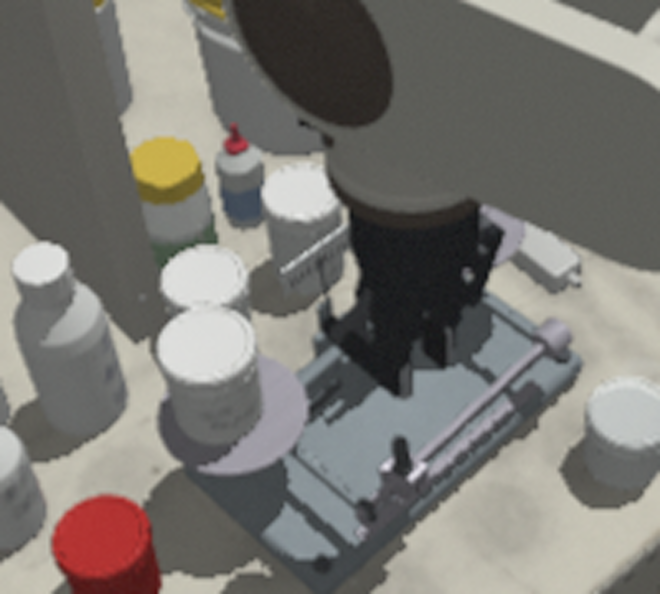

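Run:
```python
from h import *
p=eyes.camera_params('wrist'); im=cv2.imread('pics/w19.png')
cv2.imwrite('pics/w19c.png',cv2.resize(im[140:200,200:300],None,fx=7,fy=7,interpolation=cv2.INTER_CUBIC))
print(ray_z(p,252,173,.122), ray_z(p,262,165,.085))
p=eyes.camera_params('scene')
for X in ([.55,.25,.19],[.5746,.0015,.12],[.458,.014,.09]): print(proj(p,X),np.subtract(proj(p,np.add(X,[0,0,.01])),proj(p,X)))
```

```text
[0.44628448 0.16859131 0.122     ] [0.44621521 0.16020474 0.085     ]
[np.float64(192.407374558045), np.float64(195.68327399836244)] [-0.58826887 -2.7845554 ]
[np.float64(267.4712219775316), np.float64(157.63797589279676)] [ 0.03113545 -2.62054047]
[np.float64(294.19667577537524), np.float64(192.97347447212812)] [ 0.22703954 -2.45680655]
```

View pics/w19c.png

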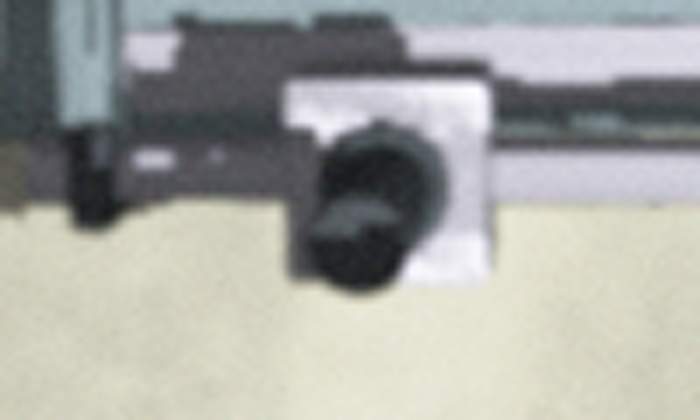

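servo_tool(plan=[[-0.0018,-0.0179,0.02,0,0,0],[0,0,0.025,0,0,0],[0,0,0.02,0,0,0],[0,0,0,0,0,0]])

```text
t: 27.6
eef_pos: [0.4478, 0.1684, 0.154]
eef_rot: [179.8, -0.0, -86.2]
wrist_force: [0.6, -0.5, 0.4]
opening: 0.0299
```

Run:
```python
from h import *
for i in range(1): im,p=cam('wrist','w20.png')
s=status.get_state();print(s['eef_pos'],s['eef_rot'],s['wrist_force'],s['opening'])
cv2.imwrite('pics/w20c.png',cv2.resize(im[130:310,156:356],None,fx=3.3,fy=3.3,interpolation=cv2.INTER_CUBIC))
```

```text
[0.44828005 0.16860868 0.15516132] [ 1.79943990e+02 -3.64175468e-03 -8.61983345e+01] [ 0.37028592 -0.01378984  0.382787  ] 0.030071862893961757
```

View pics/w20c.png

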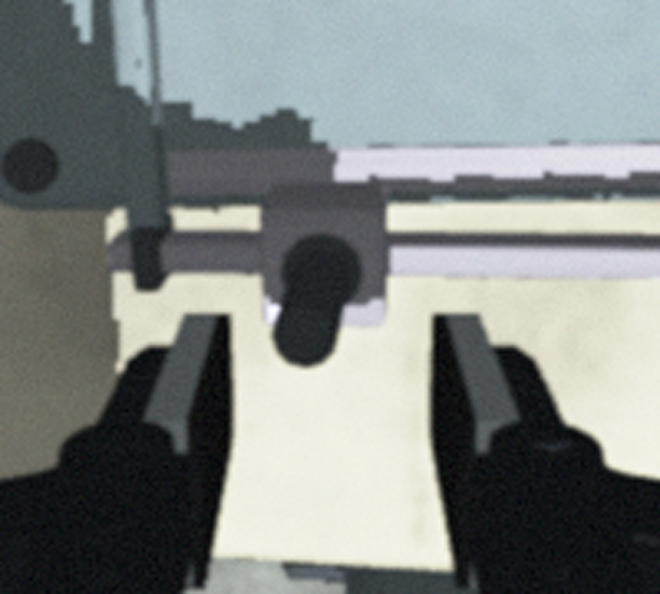

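servo_tool(plan=[[0,0,0.012,0,0,0],[0,0,0.015,0,0,0],[0,0,0.01,0,0,0],[0,0,0.003,0,0,0],[0,0,0,0,0,0]])

```text
t: 28.28
eef_pos: [0.4482, 0.169, 0.1152]
eef_rot: [180.0, 0.0, -86.2]
wrist_force: [-0.5, 0.1, -0.1]
opening: 0.0297
```

Run:
```python
from h import *
for i in range(1): im,p=cam('wrist','w21.png')
s=status.get_state();print(s['eef_pos'],s['eef_rot'],s['wrist_force'],s['opening'])
cv2.imwrite('pics/w21c.png',cv2.resize(im[130:310,156:356],None,fx=3.3,fy=3.3,interpolation=cv2.INTER_CUBIC))
im2,p2=cam('scene','sA.png')
cv2.imwrite('pics/sAc.png',cv2.resize(im2[90:270,130:330],None,fx=3.3,fy=3.3,interpolation=cv2.INTER_CUBIC))
```

```text
[0.44828208 0.16907692 0.11545752] [-1.79983052e+02  8.54445426e-03 -8.61518626e+01] [ 0.0086662   0.21249068 -0.00104511] 0.02972476675819868
```

View pics/w21c.png

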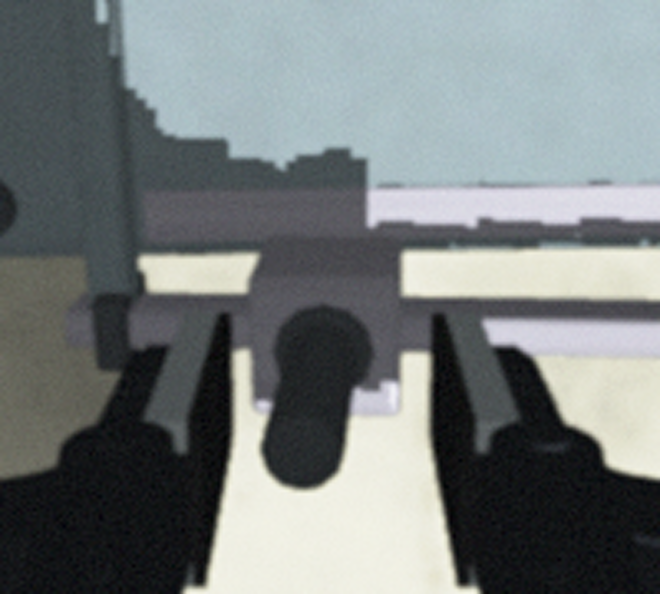

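View pics/sAc.png

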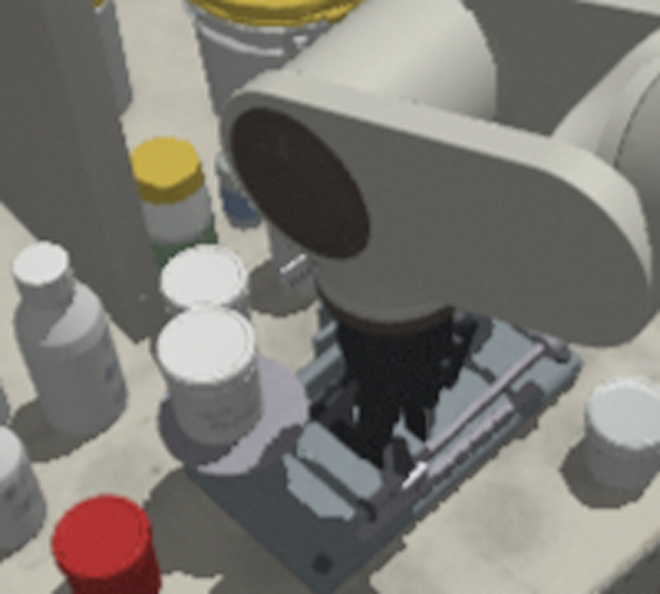

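servo_tool(plan=[[0.003,0,0,0,0,0],[0.0015,0,0,0,0,0],[0.0015,0,0,0,0,0],[0.0015,0,0,0,0,0],[0.002,0,0,0,0,0],[0.003,0,0,0,0,0],[0.004,0,0,0,0,0],[0.004,0,0,0,0,0]])

```text
t: 29.38
eef_pos: [0.4495, 0.1483, 0.1152]
eef_rot: [180.0, 0.0, -86.2]
wrist_force: [-0.1, 2.7, 3.2]
opening: 0.0299
```

Run:
```python
from h import *
for i in range(1): im,p=cam('wrist','w22.png')
s=status.get_state();print(s['eef_pos'],s['eef_rot'],s['wrist_force'],s['opening'])
cv2.imwrite('pics/w22c.png',cv2.resize(im[130:310,156:356],None,fx=3.3,fy=3.3,interpolation=cv2.INTER_CUBIC))
```

```text
[0.44958381 0.14792575 0.11522368] [ 1.79999453e+02 -6.00557555e-03 -8.61637181e+01] [0.74447936 2.10659757 1.47794924] 0.029652825238019154
```

View pics/w22c.png

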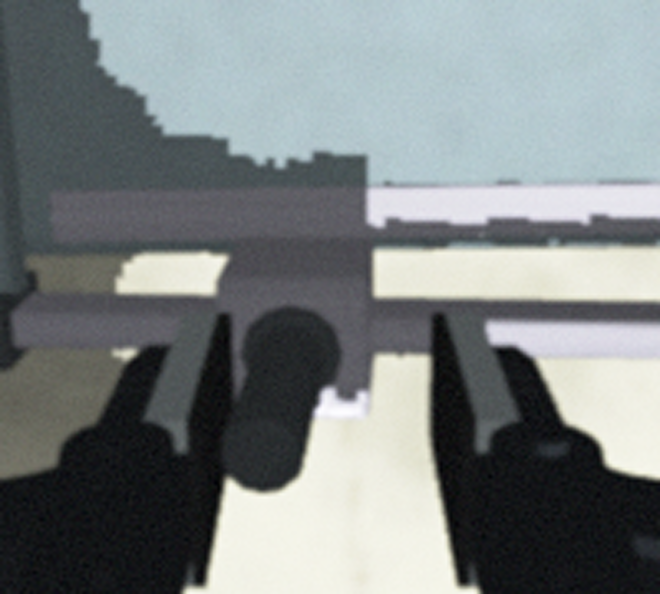

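servo_tool(plan=[[0.005,0,0,0,0,0],[0.006,0,0,0,0,0],[0.007,0,0,0,0,0],[0.007,0,0,0,0,0],[0.007,0,0,0,0,0],[0.007,0,0,0,0,0],[0.006,0,0,0,0,0],[0.003,0,0,0,0,0]])

```text
t: 30.42
eef_pos: [0.4526, 0.1003, 0.115]
eef_rot: [180.0, 0.0, -86.2]
wrist_force: [-0.7, 1.6, -1.4]
opening: 0.0295
```

servo_tool(plan=[[-0.005,0,0,0,0,0],[-0.0035,0,0,0,0,0],[0,0,0,0,0,0],[0,0,0,0,0,0],[0,0,0,0,0,0],[0,0,0,0,0,0],[0,0,0,0,0,0],[0,0,0,0,0,0]])

```text
t: 31.42
eef_pos: [0.4522, 0.1091, 0.1152]
eef_rot: [-180.0, 0.0, -86.2]
wrist_force: [-1.0, 0.4, -0.1]
opening: 0.0297
```

Run:
```python
from h import *
for i in range(1): im,p=cam('wrist','w23.png')
s=status.get_state();print(s['eef_pos'],s['eef_rot'],s['wrist_force'],s['opening'])
cv2.imwrite('pics/w23c.png',cv2.resize(im[130:310,156:356],None,fx=2.2,fy=2.2,interpolation=cv2.INTER_CUBIC))
im2,p2=cam('scene','sB.png')
im1=cv2.imread('pics/sA.png'); 
cv2.imwrite('pics/sBc.png',np.hstack([cv2.resize(i[150:250,150:260],None,fx=3.6,fy=3.6,interpolation=cv2.INTER_CUBIC) for i in (im1,im2)]))
```

```text
[0.45218881 0.10914296 0.11525058] [-1.79996519e+02  5.88833181e-03 -8.61581034e+01] [ 0.3414345  -0.03728092 -0.41938116] 0.029982874591441933
```

View pics/w23c.png

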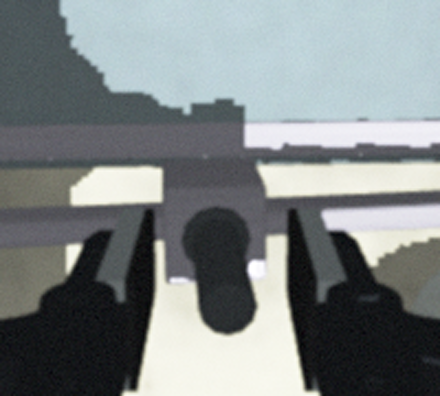

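View pics/sBc.png

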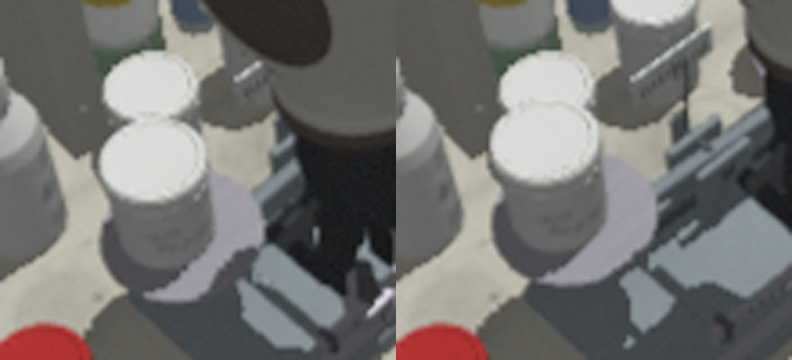

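```bash
cat >> h.py <<'E'
def jarshift(im,ref=None):
    ref=cv2.imread('pics/sA.png') if ref is None else ref
    K=6
    up=lambda a:cv2.resize(cv2.cvtColor(a,cv2.COLOR_BGR2GRAY),None,fx=K,fy=K,interpolation=cv2.INTER_CUBIC)
    a=up(ref)[178*K:212*K,177*K:208*K]; b=up(im)[165*K:220*K,168*K:216*K]
    m=cv2.matchTemplate(b,a,cv2.TM_CCOEFF_NORMED); _,v,_,l=cv2.minMaxLoc(m)
    x,y=l; f=lambda l_,c,r:0.5*(l_-r)/(l_-2*c+r)
    if 0<y<m.shape[0]-1: y+=f(m[y-1,x],m[y,x],m[y+1,x])
    return (l[0]/K+168-177, y/K+165-178, v)
E
python3 - <<'E'
from h import *
print(jarshift(cv2.imread('pics/sA.png')))
print([np.round(jarshift(cv2.imread('pics/'+f)),3) for f in('s19.png','sref_on.png','scene0.png','sB.png')])
im,p=cam('scene','sB2.png');print(jarshift(im))
im,p=cam('scene','sB3.png');print(jarshift(im))
E
```

```text
(0.0, np.float32(0.0002593994), 1.0)
[array([0.   , 0.004, 1.   ]), array([0.   , 0.04 , 0.998]), array([ 0.   , -0.007,  1.   ]), array([-1.333, -4.997,  0.889])]
(-1.3333333333333428, np.float32(-5.002411), 0.8884105086326599)
(-1.3333333333333428, np.float32(-5.0005035), 0.8884953260421753)
```

servo_tool(plan=[[-0.006,0,0,0,0,0],[-0.002,0,0,0,0,0],[-0.002,0,0,0,0,0],[-0.004,0,0,0,0,0],[-0.006,0,0,0,0,0],[-0.006,0,0,0,0,0],[-0.005,0,0,0,0,0],[-0.003,0,0,0,0,0]])

```text
t: 32.62
eef_pos: [0.4498, 0.1435, 0.1151]
eef_rot: [180.0, 0.0, -86.1]
wrist_force: [-0.0, -3.2, -1.5]
opening: 0.0299
```

servo_tool(plan=[[0.005,0,0,0,0,0],[0.0035,0,0,0,0,0],[0,0,0,0,0,0],[0,0,0,0,0,0],[0,0,0,0,0,0],[0,0,0,0,0,0],[0,0,0,0,0,0],[0,0,0,0,0,0]])

```text
t: 33.62
eef_pos: [0.4504, 0.1346, 0.1152]
eef_rot: [180.0, 0.0, -86.2]
wrist_force: [-0.3, 0.2, 0.0]
opening: 0.03
```

Run:
```python
from h import *
for i in range(1): im,p=cam('wrist','w24.png')
s=status.get_state();print(s['eef_pos'],s['eef_rot'],s['wrist_force'],s['opening'])
cv2.imwrite('pics/w24c.png',cv2.resize(im[130:310,156:356],None,fx=2.2,fy=2.2,interpolation=cv2.INTER_CUBIC))
for i in range(3):
    im,p=cam('scene',f'sC{i}.png');print(jarshift(im))
```

```text
[0.45044313 0.13464117 0.11523943] [-1.79999374e+02  6.13483009e-03 -8.61511572e+01] [ 0.06361354  0.04743487 -0.76935497] 0.02965651704480903
(-0.8333333333333428, np.float32(-2.5331879), 0.9449944496154785)
(-0.8333333333333428, np.float32(-2.5926971), 0.943577229976654)
(-0.8333333333333428, np.float32(-2.5917816), 0.9438065886497498)
```

View pics/w24c.png

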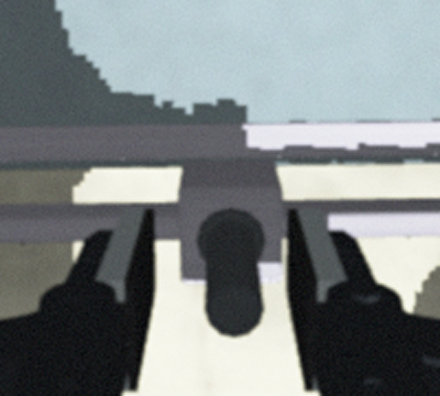

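servo_tool(plan=[[0,0,-0.005,0,0,0],[0,0,-0.015,0,0,0],[0,0,-0.03,0,0,0],[0,0,-0.04,0,0,0],[0,0,-0.04,0,0,0],[0.03,0,-0.02,0,0,0],[0.045,0.005,0,0,0,0],[0.045,0.01,0,0,0,0]])

```text
t: 34.83
eef_pos: [0.4434, 0.0127, 0.2666]
eef_rot: [-179.9, -0.0, -86.1]
wrist_force: [1.4, 0.5, -1.1]
opening: 0.0301
```

servo_tool(plan=[[0.045,0.015,0,0,0,0],[0.045,0.02,0,0,0,0],[0.045,0.02,0,0,0,0],[0.045,0.02,0,0,0,0],[0.045,0.02,0,0,0,0],[0.04,0.02,0,0,0,0],[0.02,0.01,0,0,0,0],[0,0,0,0,0,0]])

```text
t: 35.83
eef_pos: [0.3373, -0.2799, 0.266]
eef_rot: [-180.0, -0.0, -86.3]
wrist_force: [1.3, -0.7, -0.2]
opening: 0.0299
```

Run:
```python
from h import *
for i in range(3):
    im,p=cam('scene',f'sD{i}.png');print(jarshift(im),jarshift(im,cv2.imread('pics/sref_on.png')))
    im2,p2=cam('top','tD.png')
a=cv2.imread('pics/sref_on.png')
cv2.imwrite('pics/sDc.png',cv2.resize(im[100:260,150:320],None,fx=3.7,fy=3.7,interpolation=cv2.INTER_CUBIC))
cv2.imwrite('pics/sDp.png',np.hstack([cv2.resize(i[140:190,215:255],None,fx=9,fy=9,interpolation=cv2.INTER_CUBIC) for i in (cv2.imread('pics/scene0.png'),im)]))
```

```text
(-0.8333333333333428, np.float32(-2.6405182), 0.9434423446655273) (-0.8333333333333428, np.float32(-2.6977386), 0.9429686665534973)
(-0.8333333333333428, np.float32(-2.6378632), 0.9435929656028748) (-0.8333333333333428, np.float32(-2.6955261), 0.9431546330451965)
(-0.8333333333333428, np.float32(-2.6391907), 0.9437239170074463) (-0.8333333333333428, np.float32(-2.696167), 0.9432526230812073)
```

View pics/sDc.png

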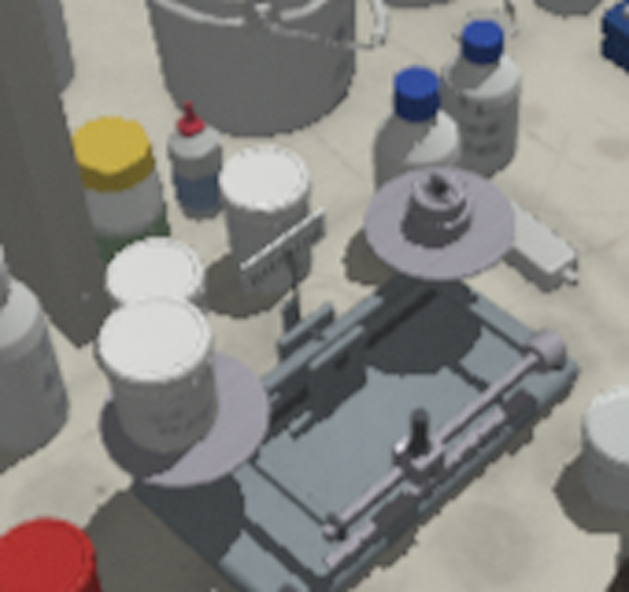

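View pics/sDp.png

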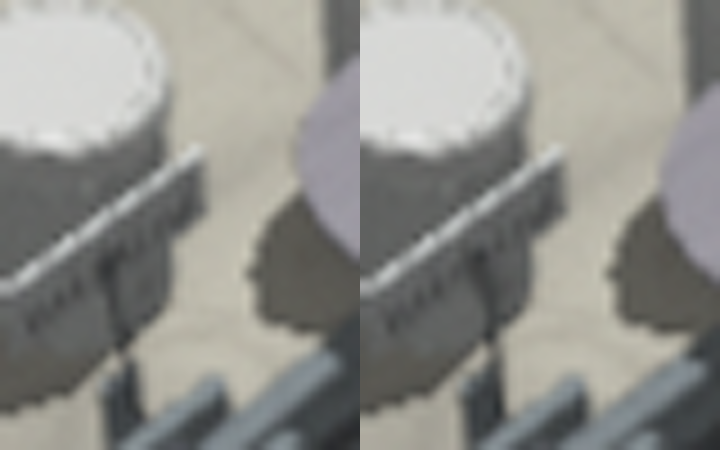

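```bash
cat > t.py <<'E'
from h import *
def sh(a,b,box,pad=6,K=6):
    x0,x1,y0,y1=box
    up=lambda i:cv2.resize(cv2.cvtColor(i,cv2.COLOR_BGR2GRAY),None,fx=K,fy=K,interpolation=cv2.INTER_CUBIC)
    A=up(a)[y0*K:y1*K,x0*K:x1*K];B=up(b)[(y0-pad)*K:(y1+pad)*K,(x0-pad)*K:(x1+pad)*K]
    m=cv2.matchTemplate(B,A,cv2.TM_CCOEFF_NORMED);_,v,_,l=cv2.minMaxLoc(m);return round(l[0]/K-pad,2),round(l[1]/K-pad,2),round(v,3)
s0=cv2.imread('pics/scene0.png');sD=cv2.imread('pics/sD2.png')
p=eyes.camera_params('scene')
d=lambda X,dz:np.subtract(proj(p,np.add(X,[0,0,dz])),proj(p,X)).round(2)
print('disc',sh(s0,sD,(290,306,186,202)),d([.458,.014,.09],-.008))
print('panL edge',sh(s0,sD,(247,268,142,172)),d([.5746,.0415,.12],-.0096))
print('panR',sh(s0,sD,(270,292,140,172)),d([.5746,-.02,.12],-.0096))
print('panfull',sh(s0,sD,(246,292,158,174)),d([.53,.0015,.12],-.0096))
print('jar-lid',sh(s0,sD,(176,210,184,196)),d([.55,.25,.19],.0096))
print('jar-lid bottom edge+body',sh(s0,sD,(178,207,190,214)),d([.52,.25,.15],.0096))
print('leftpan edge',sh(s0,sD,(186,222,206,232)),d([.52,.22,.11],.0096))
E
python3 t.py
```

```text
disc (0.0, 1.5, 0.878) [-0.18  1.94]
panL edge (-0.5, 2.83, 0.65) [0.05 2.47]
panR (0.33, 0.33, 0.717) [-0.07  2.49]
panfull (5.33, 5.17, 0.715) [-0.11  2.47]
jar-lid (-1.0, -2.83, 0.941) [-0.56 -2.67]
jar-lid bottom edge+body (-0.83, -2.83, 0.996) [-0.48 -2.48]
leftpan edge (-0.83, -2.67, 0.973) [-0.36 -2.35]
```

```bash
cat >> t.py <<'E'
print('---')
sB=cv2.imread('pics/sB3.png')
for nm,b in (('lid',(176,210,184,196)),('body',(178,207,190,214)),('lpan',(186,222,206,232)),('bodyonly',(180,205,198,214)),('lpan2',(190,215,214,230))):
    print(nm,'A->B',sh(s0,sB,b),'A->D',sh(s0,sD,b),'D->A',sh(sD,s0,b),'D->B',sh(sD,sB,b),'B->D',sh(sB,sD,b))
E
python3 t.py | sed -n '/---/,$p'
```

```text
---
lid A->B (-2.0, -4.5, 0.868) A->D (-1.0, -2.83, 0.941) D->A (0.83, 3.0, 0.963) D->B (-0.67, -2.17, 0.941) B->D (0.5, 2.33, 0.95)
body A->B (-1.33, -5.0, 0.99) A->D (-0.83, -2.83, 0.996) D->A (0.83, 2.83, 0.997) D->B (-0.5, -2.33, 0.994) B->D (0.5, 2.33, 0.995)
lpan A->B (-1.17, -5.0, 0.947) A->D (-0.83, -2.67, 0.973) D->A (1.0, 2.33, 0.966) D->B (-0.17, -2.17, 0.93) B->D (0.33, 2.17, 0.933)
bodyonly A->B (-1.17, -5.17, 0.995) A->D (-0.83, -2.83, 0.997) D->A (0.83, 2.83, 0.995) D->B (-0.33, -2.33, 0.994) B->D (0.33, 2.33, 0.989)
lpan2 A->B (-0.83, -5.0, 0.984) A->D (-0.67, -2.67, 0.99) D->A (1.83, 1.83, 0.975) D->B (0.0, -2.5, 0.962) B->D (0.67, 2.0, 0.939)
```

Run:
```python
from h import *
s=status.get_state();print(s['eef_pos'],s['eef_rot'])
rows([.4504,.1346,.250],-86.15,10)
```

```text
[ 0.33829982 -0.2782256   0.26549292] [-1.79981553e+02 -1.04450213e-02 -8.60870299e+01]
[[-0.0404, -0.014, 0.0015, 0, 0, 0], [-0.0404, -0.014, 0.0015, 0, 0, 0], [-0.0404, -0.014, 0.0015, 0, 0, 0], [-0.0404, -0.014, 0.0015, 0, 0, 0], [-0.0404, -0.014, 0.0015, 0, 0, 0], [-0.0404, -0.014, 0.0015, 0, 0, 0], [-0.0404, -0.014, 0.0015, 0, 0, 0], [-0.0404, -0.014, 0.0015, 0, 0, 0], [-0.0404, -0.014, 0.0015, 0, 0, 0], [-0.0404, -0.014, 0.0015, 0, 0, 0]]
```

servo_tool(plan=[[-0.0404,-0.014,0,0,0,0],[-0.0404,-0.014,0,0,0,0],[-0.0404,-0.014,0,0,0,0],[-0.0404,-0.014,0,0,0,0],[-0.0404,-0.014,0,0,0,0],[-0.0404,-0.014,0,0,0,0],[-0.0404,-0.014,0.005,0,0,0],[-0.0404,-0.014,0.01,0,0,0]])

```text
t: 37.12
eef_pos: [0.4281, 0.0531, 0.2506]
eef_rot: [-179.9, -0.0, -86.1]
wrist_force: [1.6, -0.7, -0.2]
opening: 0.0299
```

servo_tool(plan=[[-0.0404,-0.014,0.01,0,0,0],[-0.0404,-0.014,0.01,0,0,0],[0,0,0.03,0,0,0],[0,0,0.02,0,0,0],[0,0,0,0,0,0],[0,0,0,0,0,0]])

```text
t: 37.88
eef_pos: [0.4507, 0.1338, 0.1813]
eef_rot: [-179.9, 0.0, -86.1]
wrist_force: [-0.3, -0.3, 0.4]
opening: 0.0299
```

Run:
```python
from h import *
for i in range(1): im,p=cam('wrist','w25.png')
s=status.get_state();print(s['eef_pos'],s['eef_rot'],s['opening'])
rows([.4504,.1346,.1152],-86.15,1)
cv2.imwrite('pics/w25c.png',cv2.resize(im[130:310,156:356],None,fx=2.2,fy=2.2,interpolation=cv2.INTER_CUBIC))
```

```text
[0.45088077 0.13375546 0.18138804] [-1.79912817e+02  1.21283780e-02 -8.61434256e+01] 0.02950069983528616
[[-0.0009, 0.0005, 0.0662, -0.1, 0, 0]]
```

View pics/w25c.png

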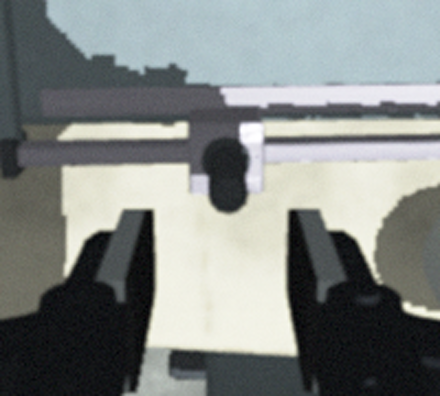

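servo_tool(plan=[[-0.0008,0.0005,0.015,0,0,0],[0,0,0.02,0,0,0],[0,0,0.016,0,0,0],[0,0,0.01,0,0,0],[0,0,0.005,0,0,0],[-0.004,0,0,0,0,0],[-0.0025,0,0,0,0,0],[0,0,0,0,0,0]])

```text
t: 38.92
eef_pos: [0.4497, 0.1411, 0.1146]
eef_rot: [-180.0, 0.0, -86.1]
wrist_force: [-0.4, -0.3, -0.1]
opening: 0.03
```

servo_tool(plan=[[-0.0012,0,0,0,0,0],[-0.0006,0,0,0,0,0],[0,0,0,0,0,0]])

```text
t: 39.3
eef_pos: [0.4494, 0.1427, 0.1143]
eef_rot: [-180.0, 0.0, -86.2]
wrist_force: [-0.5, -1.0, -0.5]
opening: 0.03
```

servo_tool(plan=[[-0.001,0,0,0,0,0],[-0.0008,0,0,0,0,0],[0,0,0,0,0,0]])

```text
t: 39.67
eef_pos: [0.4492, 0.1444, 0.1142]
eef_rot: [180.0, 0.0, -86.2]
wrist_force: [0.4, -2.7, -0.9]
opening: 0.03
```

Now at 0.1444 with about 2.7 N, so I back off to the centre, lift straight up and let the beam settle.

servo_tool(plan=[[0.004,0,0,0,0,0],[0.0045,0,0,0,0,0],[0,0,-0.01,0,0,0],[0,0,-0.03,0,0,0],[0,0,-0.04,0,0,0],[0,0,-0.04,0,0,0],[0.03,0,-0.03,0,0,0],[0.045,0.005,0,0,0,0]])

```text
t: 40.67
eef_pos: [0.4505, 0.0605, 0.2672]
eef_rot: [-179.8, -0.0, -86.0]
wrist_force: [0.5, -0.2, -1.5]
opening: 0.0298
```

servo_tool(plan=[[0.045,0.015,0,0,0,0],[0.045,0.02,0,0,0,0],[0.045,0.02,0,0,0,0],[0.045,0.02,0,0,0,0],[0.045,0.02,0,0,0,0],[0.045,0.02,0,0,0,0],[0.03,0.01,0,0,0,0],[0,0,0,0,0,0]])

```text
t: 41.68
eef_pos: [0.3446, -0.2485, 0.2647]
eef_rot: [-180.0, -0.0, -86.3]
wrist_force: [0.0, 0.5, -0.3]
opening: 0.03
```

servo_tool(plan=[[0,0,0,0,0,0],[0,0,0,0,0,0],[0,0,0,0,0,0],[0,0,0,0,0,0],[0,0,0,0,0,0],[0,0,0,0,0,0],[0,0,0,0,0,0],[0,0,0,0,0,0]])

```text
t: 42.68
eef_pos: [0.3453, -0.2469, 0.2642]
eef_rot: [180.0, 0.0, -86.2]
wrist_force: [0.3, -0.1, 0.9]
opening: 0.0298
```

```bash
cat > t2.py <<'E'
import sys
src=open('t.py').read().split("s0=")[0]
exec(src)
s0=cv2.imread('pics/scene0.png');sB=cv2.imread('pics/sB3.png');sDD=cv2.imread('pics/sD2.png')
for i in range(2):
    im,p=cam('scene',f'sE{i}.png')
    for b in ((178,207,190,214),(180,205,198,214),(176,210,184,196)):
        for nm,x in (('D',sDD),('E',im)):
            u=(sh(s0,x,b,K=12)[1],sh(x,s0,b,K=12)[1]);w=(sh(sB,x,b,K=12)[1],sh(x,sB,b,K=12)[1])
            a=(u[1]-u[0])/2; c=(w[0]-w[1])/2
            print(nm,u,w,'tilt',round(-.08+.16*a/(a+c),4))
    print(jarshift(im))
cv2.imwrite('pics/sEc.png',cv2.resize(im[100:260,150:320],None,fx=3.7,fy=3.7,interpolation=cv2.INTER_CUBIC))
E
python3 t2.py
```

```text
D (-2.83, 2.83) (2.25, -2.25) tilt 0.0091
E (-2.67, 2.67) (2.5, -2.42) tilt 0.0033
D (-2.83, 2.92) (2.25, -2.33) tilt 0.0091
E (-2.75, 2.75) (2.5, -2.58) tilt 0.0032
D (-2.75, 3.0) (2.42, -2.08) tilt 0.0098
E (-2.58, 2.92) (2.67, -2.17) tilt 0.0051
(-0.8333333333333428, np.float32(-2.4882507), 0.9461949467658997)
D (-2.83, 2.83) (2.25, -2.25) tilt 0.0091
E (-2.67, 2.67) (2.5, -2.42) tilt 0.0033
D (-2.83, 2.92) (2.25, -2.33) tilt 0.0091
E (-2.75, 2.75) (2.5, -2.58) tilt 0.0032
D (-2.75, 3.0) (2.42, -2.08) tilt 0.0098
E (-2.67, 2.92) (2.67, -2.17) tilt 0.0058
(-0.8333333333333428, np.float32(-2.4918823), 0.9459631443023682)
```

View pics/sEc.png

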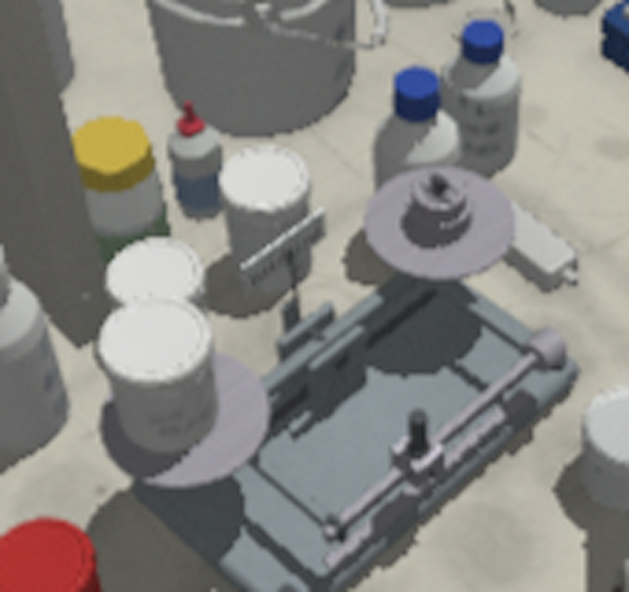

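```bash
python3 -c "
from h import *
print(workorder.hand_in(), status.get_state()['t'])"
```

```text
the job is handed in; nothing more can be done
the job is handed in; nothing more can be done
```

The jar is counterpoised and I handed the job in; the robot's clock read about 43 s of the allowed 72 s just before hand-in. I get no verdict.

- **Weights:** I put the 200 g weight and then the 100 g weight on the right pan. Each was slid in until light contact with the stem (6–7 N on the wrist), backed off about 1 mm, lowered to light contact and released. The last pictures show them flat and stacked round the stem.
- **Rider:** I used light pushes with the open fingers. The first push went too far, onto the right-hand stop. The second push, back towards the jar, brought the beam to about +0.009 rad. A last 1 mm nudge improved that.
- **Forces:** About 4 N was the most the wrist showed in the readings taken during the rider pushes, against the 8 N limit. I only read it at the end of each move.
- **Last check:** With the arm clear and about 2.5 s after the last touch, two pictures agreed and the beam was still. Four ways of comparing the jar's height with its height at the two stops gave tilts from 0.000 to +0.006 rad, with the limit at 0.015.
- **What disagreed:** A separate check on the right-pan side, made before the last nudge, did not agree. The bar-end disc suggested about −0.02 rad and the pan-edge matches were poor, so I relied on the jar side.
- **Surroundings:** The jar stood upright on its pan. I never reached for the bottle, the short jar or the look-alikes, but I did not measure their positions at the end.

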